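# Put a stripped wheel's brake pads, bearings and spacer in their trays

## Task

Sort the stripped wheel parts into their foam trays, each in a bay of its own and lying flat on the bay floor: the two brake pads, lining up, in the rectangular bays of the blue tray, the two ball bearings in the round bays of the yellow tray, and the hub spacer, standing on end as it does now, in the free bay of the green tray. The bearings and the spacer are greasy and the pads must stay clean, so put both pads away before touching or shifting any greasy part. Leave the lock nut in its bay of the green tray.

Things in the scene. Friction and masses are not known exactly. Their poses are not given: they have to be found in the camera images.
- pad_tray: Blue painted tray for the pads, black foam top with two RECTANGULAR blue-floored bays, 100 (tray x) by 58 mm (tray y), centred at tray (x, y) = (0, +34) and (0, -34) mm. Rim 16 mm, foam top 15 mm, bay floors 10 mm above the bench. Outside 118 (x) by 144 mm (y) plus a 7 mm pull tab at each y side. Fixed. Origin: centre of its underside; z up, x away from the robot at yaw 0.
- bearing_tray: Yellow painted tray for the bearings, black foam top with two ROUND yellow-floored bays, 63 mm in diameter, centred at tray (x, y) = (0, +34) and (0, -34) mm. Rim 16 mm, foam top 15 mm, bay floors 10 mm above the bench. Outside 118 (x) by 144 mm (y) plus a 7 mm pull tab at each y side. Fixed. Origin: centre of its underside; z up, x away from the robot at yaw 0.
- axle_tray: Green painted tray for axle parts, black foam top with two round bays, 56 mm in diameter, centred at tray (x, y) = (0, +34) mm (the lock nut lies in it) and (0, -34) mm (free). Rim 16 mm, foam top 15 mm, bay floors 10 mm above the bench. Outside 118 (x) by 144 mm (y) plus a 7 mm pull tab at each y side. Fixed. Origin: centre of its underside; z up, x away from the robot at yaw 0.
- lock_nut: Large steel hexagon lock nut, 36 mm across flats, 41 mm across corners, 16 mm high, loose, already lying in its bay (y = +34 mm) of the green tray, where it stays. Origin: centre of its underside, z up.
- brake_pad_1: Disc brake pad, dry and clean, lying lining up: black backing plate 42 mm (x) by 84 mm (y), 5 mm thick, with a dark brown friction lining on top, from x = -18 to +15 mm and y = -30 to +30 mm, top 12 mm above the underside. 0.12 kg nominal. Origin: centre of the underside; z points up through the lining, y along the length.
- brake_pad_2: The second brake pad, alike in every way (interchangeable with brake_pad_1). Same frame.
- bearing_1: Larger ball bearing lying flat, bright steel with a dark seal ring, 47 mm in diameter, 14 mm high, freshly greased. 0.08 kg nominal. Origin: centre of the underside, z up along its axis.
- bearing_2: Smaller ball bearing lying flat, bright steel with a dark seal ring, 40 mm in diameter, 14 mm high, freshly greased. Either bearing may go in either round bay of the yellow tray. 0.08 kg nominal. Origin: centre of the underside, z up along its axis.
- hub_spacer: Hub spacer: plain alloy sleeve standing on end, 38 mm in diameter, 30 mm high, freshly greased. 0.06 kg nominal. Origin: centre of the underside, z up along its axis.
- toolbox: Closed dark red steel toolbox standing behind the middle of the work, no part of the job and always in the same place: 214 mm (x) by 404 mm (y), 188 mm high, 226 mm with its carrying handle, its front 15 mm or more behind the nearest tray. Swing round in front of it or well above it. Origin: centre of its underside.
There are look-alikes about, which are no part of the job. What is meant by the hub_spacer is not orange, and is the larger of those in its own colour.

How it is judged:
By the outcome, as a careful person would: the job done as asked, in the order asked, and still so for the second after the job is handed in, with the robot touching nothing.
It also fails if it takes over 134 s, if anything falls off the work surface, if the arm or the gripper's body presses on something with over 40 N, if the wrist force passes 120 N, or if a joint passes its speed limit or range.

## Robot

A 7-joint arm with a two-finger parallel gripper is mounted at the origin on a cart in front of the work surface, level with it; the furniture and walls round the work are solid. World frame = base frame: x ahead of the robot, y to its left, z up, the work surface at z = 0. Lengths are in m, angles in degrees, forces in N, time in s.
With the tool pointing down it reaches from about 0.425 to 0.875 m from the base axis. Payload 8.4 kg.
Tool frame: the origin (TCP) lies midway between the tips of the shut fingers; the grasp point (between the pads) lies 19 mm behind it; y points along the fingers, z is the direction in which the jaws open and shut, and the axes are right-handed (so a half turn about y gives the same grasp; the last joint's range is limited). The gripper opens to 87 mm and grips with 3 to 60 N. Pads are 19 mm wide; open, the fingers measure 117 mm over their backs; the gripper's body (75 mm by 190 mm) begins 51 mm behind the grasp point.
Start: joints at [60.722, 19.091, 2.286, 83.961, -0.768, 76.965, -3.352], TCP at [0.26, -0.596, 0.223] pointing down, gripper open.
Joint ranges: [-147.57, 147.57], [-21.85, 119.76], [-74.77, 79.35], [14.55, 137.4], [-85.83, 265.84], [4.83, 119.75], [-152.11, 152.11]. Speed limits (degrees/s): [127.2, 127.2, 159.86, 159.86, 180, 180, 180].

## Interface

Orientations are given as [roll, pitch, yaw] about the fixed x, y, z axes, in that order (R = Rz(yaw) Ry(pitch) Rx(roll)).
In Python, from workcell import robot gives the robot as it stands.
- The arm moves only by the tool drive_tool, never from a script. Its argument "steps" is a list of rows, each an object with "travel": the shift along the world's x, y, z in units of 40 mm (1.0 is 40 mm), a list of three; "angular": the turn, a rotation vector about the world's x, y, z in degrees, a list of three; "fingers": the finger opening in mm, from 0 to 87. In form: [{"travel": [x, y, z], "angular": [ax, ay, az], "fingers": fingers}, ...]. A call has 1 to 20 rows; each row is the pose to reach, as a shift and turn from the pose commanded when the call began; what a row does not reach only later rows make up. A row lasts 1/12 s, in which the tool goes at most 41.7 mm and 7.16 degrees, less where a joint would pass 70% of its speed; a pose out of reach is approached as far as the arm can. A call with a gripper value outside its range is refused whole. The fingers move at their own pace and stop on an object; "squeeze" is the grip in N (left out, the last holds). Time passes only in rows, so rows that repeat a pose let the fingers close. It gives the time, the measured TCP pose, the force and the opening at its end, in the units of the state.
- robot.read_state(): the state, without advancing time (a new reading comes with each control period).
- robot.camera(name): name is "scene" or "top" or "wrist"; returns the picture (384x512x3 uint8, red, green, blue); there is no depth.
- robot.camera_info(name): a dict with "mtx" (3x3 intrinsics, pixels), "distortion" ([k1, k2, p1, p2, k3] as OpenCV has them; the pictures are not rectified), "T" (4x4, takes a point from camera to world coordinates). Camera axes: x right, y down, z forward; pixel columns grow to the right and rows downward; lengths in m; the calibration is good to about 2 mm. A picture is of the moment at which its call begins: read the wrist's pose just before it. camera_info takes no time and is no camera call; for the wrist camera it gives the pose at the moment of the call.
- robot.sign_off(): hands the job in, once; it reports no verdict.
The state is a dict: "clock": time; "joint_pos": joint angles; "qd": joint speeds; "joint_torque": joint torques, N m; "position": TCP position; "orientation": TCP orientation; "ft_force": force on the tool from outside, world axes, zero at the start; "wrist_torque": the same for the moment, N m; "finger_gap": opening from 0.0 (shut) to 1.0 (fully open).
Only numpy, scipy, OpenCV 4.12 (cv2) and the standard library are available. Lean on these libraries where they do the work, as an engineer would, in place of code of your own. Each camera call takes 0.05 s, during which the arm holds its last target.

## Working session

There is one attempt and no reset: what is moved stays moved. The work goes in short steps, Python scripts to look and compute and a tool call to move; the robot and the scene stay as the last step left them, time stands still between calls to the robot, and variables do not carry over. Pictures are saved under pics/ and viewed, and the job is handed in when it is done.

Besides the shell and the picture viewer there is one more tool, called after "Emit:" as name([rows], argument=value, ...), one row to a line, values as JSON. drive_tool: Moves the arm, as the interface text tells. Its arguments: {"type":"object","properties":{"steps":{"type":"array"},"squeeze":{"type":"number"}},"required":["steps"]}

```bash
mkdir -p pics; ls
python3 - <<'E'
from workcell import robot
import cv2
s=robot.read_state();print(s)
for n in ("scene","top"):
    im=robot.camera(n);cv2.imwrite(f"pics/{n}0.png",im[:,:,::-1]);i=robot.camera_info(n);print(n,i)
E
```

```text
pics
{'clock': 0.0, 'joint_pos': array([60.72190864, 19.13296407,  2.28558256, 84.0125361 , -0.76946114,
       76.96635923, -3.35120163]), 'qd': array([-0.00582699,  0.03023187,  0.04258598,  0.08599559, -0.03715237,
        0.05848933, -0.01742166]), 'joint_torque': array([-8.14814903e-04, -6.56362867e+01,  1.33549187e+00, -4.03797412e+01,
       -5.97042404e-02,  4.46699350e-02,  2.24795331e-04]), 'position': array([ 0.25994392, -0.59522542,  0.2216333 ]), 'orientation': array([-9.00964597e+01, -5.25294997e-03, -1.56407362e+02]), 'ft_force': array([0.38856451, 0.17044127, 0.44605206]), 'wrist_torque': array([-0.01931761,  0.01961911,  0.06236207]), 'finger_gap': 1.0018460904480833}
scene {'mtx': array([[382.10378064,   0.        , 251.13877711],
       [  0.        , 382.10378064, 192.63202773],
       [  0.        ,   0.        ,   1.        ]]), 'distortion': array([0.02264949, 0.        , 0.        , 0.        , 0.        ]), 'T': array([[-0.83436369, -0.40521077,  0.37368633,  0.15604484],
       [-0.55100871,  0.59461638, -0.58550898,  0.65607248],
       [ 0.01505453, -0.69443185, -0.71940097,  0.79404316],
       [ 0.        ,  0.        ,  0.        ,  1.        ]])}
top {'mtx': array([[477.80810224,   0.        , 264.47026676],
       [  0.        , 477.80810224, 188.88973803],
       [  0.        ,   0.        ,   1.        ]]), 'distortion': array([-0.18242132,  0.        ,  0.        ,  0.        ,  0.        ]), 'T': array([[ 0.0221295 , -0.9926826 ,  0.11870783,  0.35727171],
       [-0.99974881, -0.02155113,  0.00615385,  0.04952436],
       [-0.00355053, -0.11881419, -0.99291016,  1.72360813],
       [ 0.        ,  0.        ,  0.        ,  1.        ]])}
```

View pics/scene0.png

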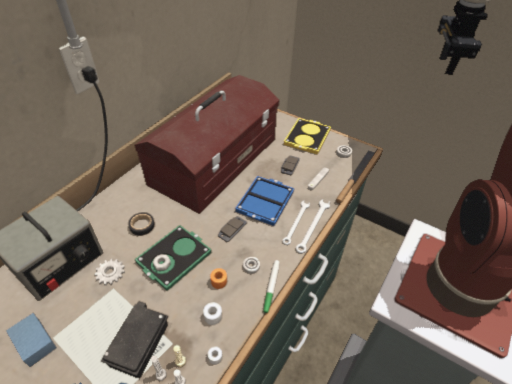

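View pics/top0.png

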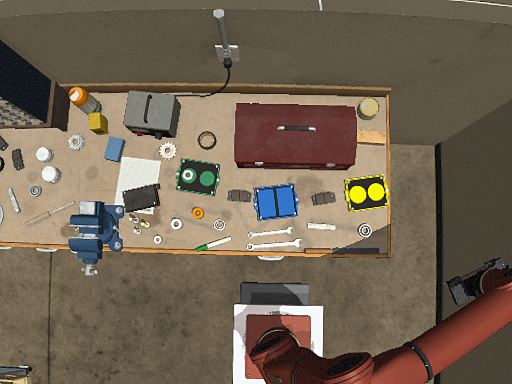

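```bash
cat > h.py <<'E'
import numpy as np, cv2
from workcell import robot
def ray(n,px,info=None):
    i=info or robot.camera_info(n)
    p=cv2.undistortPointsIter(np.array(px,float).reshape(-1,1,2),i["mtx"],i["distortion"],None,None,(3,40,1e-8)).reshape(-1,2)
    d=np.c_[p,np.ones(len(p))]@i["T"][:3,:3].T
    return i["T"][:3,3],d
def onz(n,px,z,info=None):
    o,d=ray(n,px,info); t=(z-o[2])/d[:,2]
    return o+d*t[:,None]
def proj(n,P,info=None):
    i=info or robot.camera_info(n); T=np.linalg.inv(i["T"])
    return cv2.projectPoints(np.array(P,float).reshape(-1,1,3),cv2.Rodrigues(T[:3,:3])[0],T[:3,3],i["mtx"],i["distortion"])[0].reshape(-1,2)
E
python3 - <<'E'
import cv2
from h import *
a=cv2.imread("pics/top0.png")
cv2.imwrite("pics/topA.png",cv2.resize(a[150:270,135:265],None,fx=6,fy=5*1,interpolation=cv2.INTER_CUBIC)[:600])
cv2.imwrite("pics/topB.png",cv2.resize(a[170:260,260:400],None,fx=5.6,fy=5.6,interpolation=cv2.INTER_CUBIC))
b=cv2.imread("pics/scene0.png")
cv2.imwrite("pics/scA.png",cv2.resize(b[220:384,90:300],None,fx=3.6,fy=3.6,interpolation=cv2.INTER_CUBIC))
names=["pad?","pad?","brg","brg","white L","white s","orange","farwhite","farwhite2","bluetray","yel","green"]
px=[(239,196),(323,199),(219,224),(365,230),(176,224),(158,240),(197,213),(43,155),(50,174),(276,201),(366,193),(198,177)]
for n,p in zip(names,onz("top",px,0.012)):print(n,p.round(3),np.hypot(*p[:2]).round(3))
E
```

```text
pad? [0.534 0.151 0.012] 0.555
pad? [ 0.53  -0.152  0.012] 0.551
brg [0.432 0.22  0.012] 0.485
brg [ 0.421 -0.305  0.012] 0.52
white L [0.428 0.376 0.012] 0.569
white s [0.368 0.44  0.012] 0.573
orange [0.469 0.301 0.012] 0.558
farwhite [0.674 0.907 0.012] 1.13
farwhite2 [0.601 0.872 0.012] 1.059
bluetray [0.519 0.018 0.012] 0.519
yel [ 0.555 -0.309  0.012] 0.635
green [0.6   0.303 0.012] 0.672
```

View pics/topA.png

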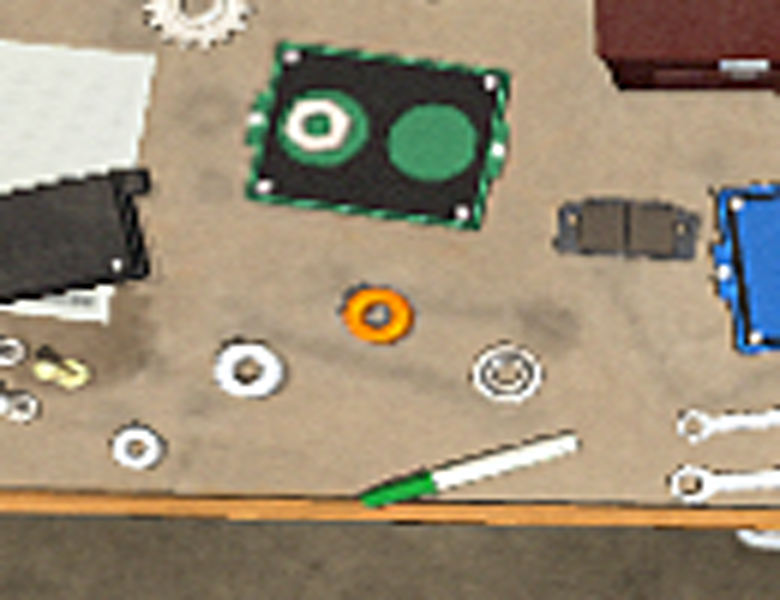

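View pics/topB.png

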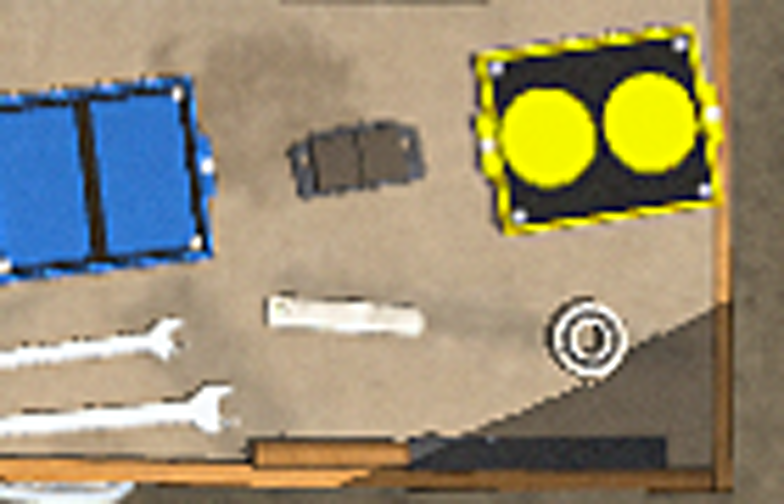

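View pics/scA.png

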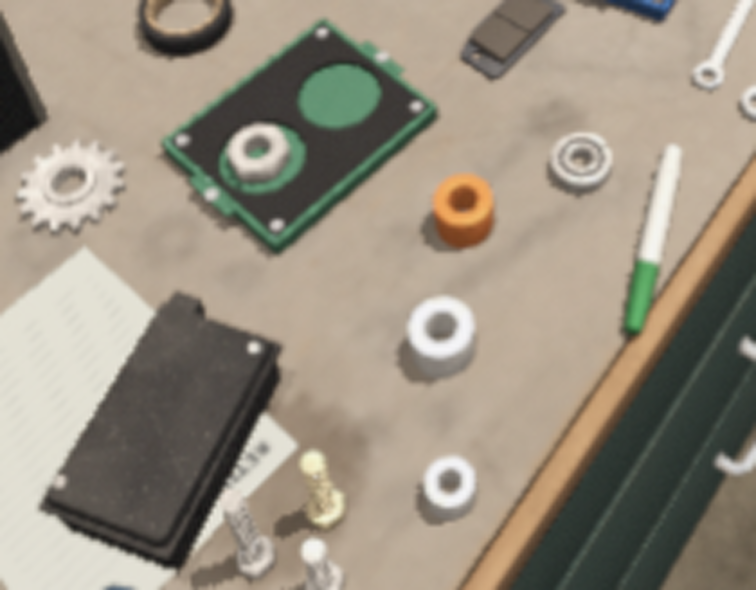

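Run:
```python
from h import *
print(onz("top",[(236,167),(355,168)],0.0).round(3))
print(onz("scene",[(200,204),(277,130),(146,184)],0.0).round(3))
a=cv2.imread("pics/scene0.png")
cv2.imwrite("pics/scB.png",cv2.resize(a[70:260,130:380],None,fx=3.1,fy=3.1,interpolation=cv2.INTER_CUBIC))
im=robot.camera("wrist");cv2.imwrite("pics/w0.png",im[:,:,::-1]);i=robot.camera_info("wrist");print(i["T"].round(3),i["mtx"].round(1),i["distortion"])
from scipy.spatial.transform import Rotation as R
print(R.from_euler("xyz",robot.read_state()["orientation"],degrees=True).as_matrix().round(3))
```

```text
[[ 0.642  0.166  0.   ]
 [ 0.648 -0.271  0.   ]]
[[ 0.662  0.127  0.   ]
 [ 0.66  -0.29   0.   ]
 [ 0.843  0.154  0.   ]]
[[ 0.4   -0.888 -0.225  0.319]
 [-0.917 -0.388 -0.095 -0.569]
 [-0.003  0.245 -0.97   0.383]
 [ 0.     0.     0.     1.   ]] [[265.7   0.  256.2]
 [  0.  265.7 188.5]
 [  0.    0.    1. ]] [-0.04664367  0.          0.          0.          0.        ]
[[-0.916 -0.001  0.4  ]
 [-0.4    0.001 -0.916]
 [ 0.    -1.    -0.001]]
```

View pics/scB.png

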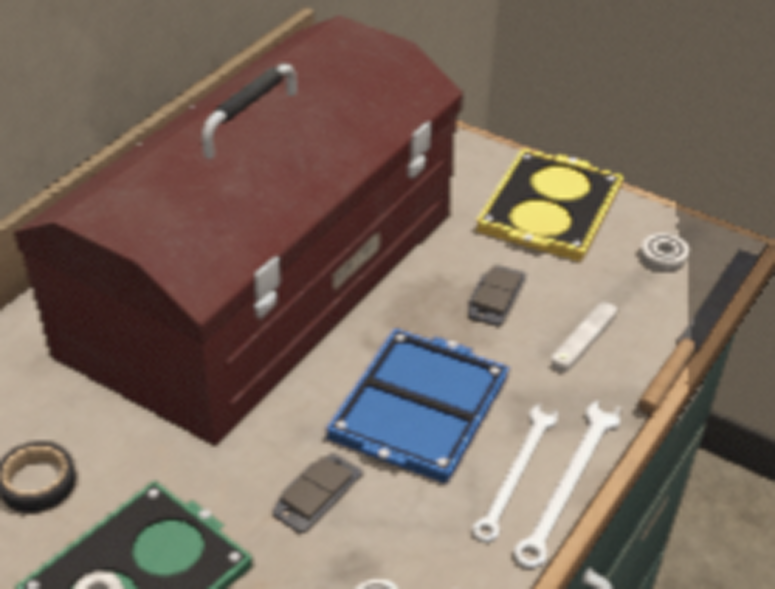

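View pics/w0.png

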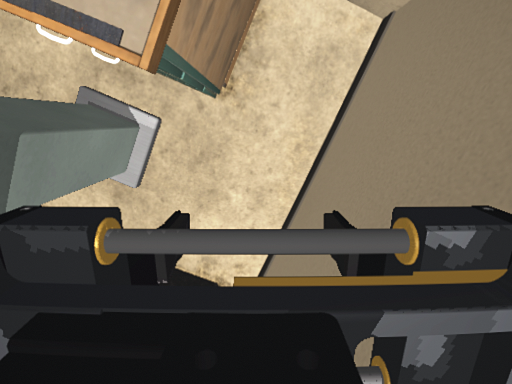

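Run:
```python
from h import *
for cam in ("top","scene"):
    im=cv2.imread(f"pics/{cam}0.png"); hsv=cv2.cvtColor(im,cv2.COLOR_BGR2HSV)
    def blobs(name,mask,z,lo,hi,rect=False):
        n,l,s,c=cv2.connectedComponentsWithStats(mask.astype(np.uint8))
        for k in range(1,n):
            if lo<s[k,4]<hi:
                p=onz(cam,[c[k]],z)[0]
                if not(.3<p[0]<.75 and -.45<p[1]<.55): continue
                ys,xs=np.nonzero(l==k); w=onz(cam,np.c_[xs,ys],z)[:,:2]
                r=cv2.minAreaRect((w*1000).astype(np.float32))
                e,v=np.linalg.eigh(np.cov(w.T)); a=np.degrees(np.arctan2(v[1,1],v[0,1]))%180
                print(cam,name,c[k].round(1),s[k,4],p.round(4),"rect",np.round(r[1],0),"axis",round(a,1))
    H,S,V=hsv[...,0],hsv[...,1],hsv[...,2]
    blobs("blue",(abs(H.astype(int)-108)<12)&(S>150)&(V>90),.010,60,5000)
    blobs("yellow",(abs(H.astype(int)-30)<5)&(S>180)&(V>120),.010,60,5000)
    blobs("green",(abs(H.astype(int)-75)<17)&(S>90)&(V>50),.010,60,5000)
    blobs("dark",(V<110)&(S<110),.008,80,600)
    blobs("white",(V>165)&(S<45),.014,20,250)
    print([hsv[int(y),int(x)] for x,y in ([(239,196),(323,199),(205,178)] if cam=="top" else [(232,228),(290,163),(184,246)])])
```

```text
top blue [275.  201.8] 1027 [0.5162 0.0213 0.01  ] rect [118. 149.] axis 96.9
top yellow [365.9 192.8] 702 [ 0.5557 -0.3089  0.01  ] rect [119. 159.] axis 96.6
top green [198.2 177.4] 193 [0.5988 0.3022 0.01  ] rect [156. 117.] axis 83.2
top green [188.9 175.6] 91 [0.605  0.3366 0.01  ] rect [55. 55.] axis 142.2
top green [206.6 178. ] 187 [0.5974 0.2712 0.01  ] rect [51. 55.] axis 161.8
top dark [207.  140.7] 98 [0.7362 0.2756 0.008 ] rect [68. 63.] axis 39.0
top dark [364.9 182.4] 199 [ 0.5943 -0.3057  0.008 ] rect [ 43. 131.] axis 99.2
top dark [239.  195.4] 221 [0.5366 0.1517 0.008 ] rect [85. 40.] axis 86.7
top dark [322.9 197.9] 216 [ 0.5342 -0.152   0.008 ] rect [41. 84.] axis 100.0
top dark [368.8 203.4] 210 [ 0.5177 -0.32    0.008 ] rect [ 35. 130.] axis 99.3
top white [167.7 150.4] 189 [0.6962 0.4186 0.014 ] rect [61. 61.] axis 109.4
top white [187.5 174.5] 66 [0.6081 0.3413 0.014 ] rect [33. 33.] axis 138.4
top white [145.9 210.6] 76 [0.473  0.4886 0.014 ] rect [69. 26.] axis 96.3
top white [175.8 223.6] 74 [0.4289 0.3767 0.014 ] rect [32. 40.] axis 79.9
top white [219.2 2
[... 2795 characters left out ...]
275 0.3968 0.014 ] rect [22. 16.] axis 5.7
scene white [ 62.7 294.4] 40 [0.7346 0.5203 0.014 ] rect [ 9. 32.] axis 102.1
scene white [206.  290.5] 22 [0.4758 0.3363 0.014 ] rect [12. 13.] axis 156.9
scene white [ 94.  294.3] 32 [0.6773 0.4823 0.014 ] rect [ 8. 25.] axis 163.8
scene white [153.8 298.9] 42 [0.5591 0.4169 0.014 ] rect [26. 15.] axis 19.4
scene white [216.2 339.5] 24 [0.3888 0.4129 0.014 ] rect [10. 15.] axis 112.7
scene white [214.2 352.8] 182 [0.3759 0.4368 0.014 ] rect [33. 33.] axis 25.8
scene white [179.1 376.1] 111 [0.4052 0.5091 0.014 ] rect [15. 33.] axis 164.7
[array([ 13,  53, 120], dtype=uint8), array([ 15,  53, 115], dtype=uint8), array([ 70,  82, 149], dtype=uint8)]
```

Emit:
drive_tool([
  {"travel": [6.5, 11.1, -1.3], "angular": [0, 0, 76.4], "fingers": 60},
  {"travel": [6.5, 11.1, -1.3], "angular": [0, 0, 76.4], "fingers": 60},
  {"travel": [6.5, 11.1, -1.3], "angular": [0, 0, 76.4], "fingers": 60},
  {"travel": [6.5, 11.1, -1.3], "angular": [0, 0, 76.4], "fingers": 60},
  {"travel": [6.5, 11.1, -1.3], "angular": [0, 0, 76.4], "fingers": 60},
  {"travel": [6.5, 11.1, -1.3], "angular": [0, 0, 76.4], "fingers": 60},
  {"travel": [6.5, 11.1, -1.3], "angular": [0, 0, 76.4], "fingers": 60},
  {"travel": [6.5, 11.1, -1.3], "angular": [0, 0, 76.4], "fingers": 60},
  {"travel": [6.5, 11.1, -1.3], "angular": [0, 0, 76.4], "fingers": 60},
  {"travel": [6.5, 11.1, -1.3], "angular": [0, 0, 76.4], "fingers": 60},
  {"travel": [6.5, 11.1, -1.3], "angular": [0, 0, 76.4], "fingers": 60},
  {"travel": [6.5, 11.1, -1.3], "angular": [0, 0, 76.4], "fingers": 60},
  {"travel": [6.5, 11.1, -1.3], "angular": [0, 0, 76.4], "fingers": 60},
  {"travel": [6.5, 11.1, -1.3], "angular": [0, 0, 76.4], "fingers": 60},
  {"travel": [6.5, 11.1, -1.3], "angular": [0, 0, 76.4], "fingers": 60},
  {"travel": [6.5, 11.1, -1.3], "angular": [0, 0, 76.4], "fingers": 60},
  {"travel": [6.5, 11.1, -1.3], "angular": [0, 0, 76.4], "fingers": 60},
  {"travel": [6.5, 11.1, -1.3], "angular": [0, 0, 76.4], "fingers": 60},
])

```text
clock: 1.65
position: [0.5196, -0.1532, 0.1706]
orientation: [-90.0, -0.0, -80.1]
ft_force: [-0.8, 0.7, 0.1]
finger_gap: 0.689
```

Run:
```python
from h import *
i=robot.camera_info("wrist");s=robot.read_state()
im=robot.camera("wrist");cv2.imwrite("pics/w1.png",im[:,:,::-1])
import pickle;pickle.dump(i,open("pics/w1.pkl","wb"))
print(s["clock"],s["position"],s["orientation"],s["joint_pos"].round(1),s["ft_force"])
```

```text
1.65 [ 0.51957693 -0.15320005  0.17061958] [-9.00136086e+01 -2.63708600e-02 -8.01471349e+01] [ 34.2  10.3 -24.9 102.    4.7  68.8  17.7] [-0.79825738  0.72654414  0.14906639]
```

View pics/w1.png

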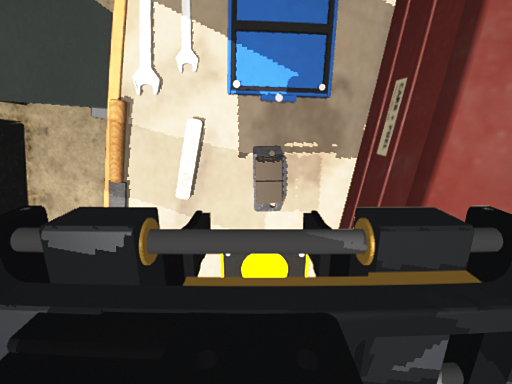

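Run:
```python
from h import *
import pickle
i=pickle.load(open("pics/w1.pkl","rb"))
a=cv2.imread("pics/w1.png")
cv2.imwrite("pics/w1c.png",cv2.resize(a[60:220,215:345],None,fx=3.7,fy=3.7,interpolation=cv2.INTER_CUBIC))
h=cv2.cvtColor(a,cv2.COLOR_BGR2HSV);H,S,V=[h[...,k].astype(int) for k in range(3)]
print(h[185,265],h[160,268],h[195,285])
m=((V<140)&(a[...,0].astype(int)-a[...,2]>-60)); m[:142]=0;m[212:]=0;m[:,:245]=0;m[:,295:]=0
n,l,s,c=cv2.connectedComponentsWithStats(m.astype(np.uint8))
for k in range(1,n):
    if s[k,4]>200:
        ys,xs=np.nonzero(l==k);w=onz("w",np.c_[xs,ys],.006,i)[:,:2]
        print(c[k],s[k],cv2.minAreaRect((w*1000).astype(np.float32)))
```

```text
[ 16  68 138] [18 57 54] [ 12  23 109]
[271.44137168 173.94081858] [ 253  142   42   69 1808] ((538.4528198242188, -149.7877960205078), (50.152435302734375, 86.68853759765625), 9.842655181884766)
```

View pics/w1c.png

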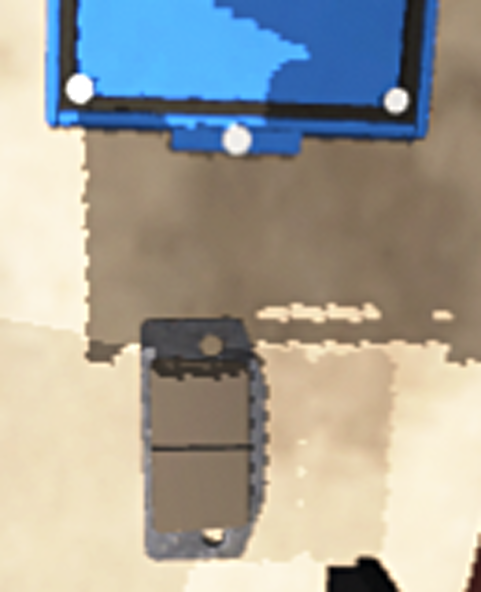

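Run:
```python
from h import *
import pickle
i=pickle.load(open("pics/w1.pkl","rb"))
f=lambda L:[(x/3.7+215-.4,y/3.7+60-.4) for x,y in L]
print("lining edges",onz("w",f([(152,450),(249,450),(200,530)]),.012,i).round(4))
print("plate ends",onz("w",f([(192,319),(192,558),(143,440),(267,440)]),.005,i).round(4))
print("lining centre",onz("w",f([(200,448)]),.012,i).round(4))
print("left edge",onz("w",f([(142,330),(146,550)]),.005,i).round(4))
print("screws",onz("w",f([(80,89),(397,100)]),.016,i).round(4), onz("w",f([(237,140)]),.01,i).round(4))
print("top screws")
```

```text
lining edges [[ 0.5177 -0.1575  0.012 ]
 [ 0.5495 -0.1519  0.012 ]
 [ 0.5385 -0.1821  0.012 ]]
plate ends [[ 0.5234 -0.1132  0.005 ]
 [ 0.5383 -0.1947  0.005 ]
 [ 0.5144 -0.1561  0.005 ]
 [ 0.5558 -0.1489  0.005 ]]
lining centre [[ 0.5333 -0.1541  0.012 ]]
left edge [[ 0.5078 -0.1196  0.005 ]
 [ 0.522  -0.1946  0.005 ]]
screws [[ 0.477  -0.0498  0.016 ]
 [ 0.5725 -0.0362  0.016 ]] [[ 0.527  -0.0557  0.01  ]]
top screws
```

Emit:
drive_tool([
  {"travel": [0.34, -0.03, -1], "angular": [0, 0, 0.6], "fingers": 60},
  {"travel": [0.34, -0.03, -2], "angular": [0, 0, 0.6], "fingers": 60},
  {"travel": [0.34, -0.03, -3], "angular": [0, 0, 0.6], "fingers": 60},
  {"travel": [0.34, -0.03, -3.6], "angular": [0, 0, 0.6], "fingers": 60},
  {"travel": [0.34, -0.03, -3.6], "angular": [0, 0, 0.6], "fingers": 60},
  {"travel": [0.34, -0.03, -3.6], "angular": [0, 0, 0.6], "fingers": 60},
  {"travel": [0.34, -0.03, -3.6], "angular": [0, 0, 0.6], "fingers": 60},
])

```text
clock: 2.28
position: [0.5349, -0.1534, 0.0284]
orientation: [-89.9, -0.1, -79.4]
ft_force: [-0.7, 0.3, -0.2]
finger_gap: 0.689
```

```bash
cat > look.py <<'E'
from h import *
import sys,pickle
n=sys.argv[1]
i=robot.camera_info("wrist");s=robot.read_state()
im=robot.camera("wrist");cv2.imwrite(f"pics/{n}.png",im[:,:,::-1])
pickle.dump(i,open(f"pics/{n}.pkl","wb"))
print(round(s["clock"],2),s["position"].round(4),s["orientation"].round(2),s["joint_pos"].round(1),s["ft_force"].round(1),round(s["finger_gap"]*87,1))
E
python3 look.py w2
```

```text
2.28 [ 0.5349 -0.1534  0.0284] [-8.988e+01 -6.000e-02 -7.944e+01] [ 31.8  20.8 -23.9 107.8  10.3  53.4  13.7] [-0.7  0.3 -0.2] 59.9
```

View pics/w2.png

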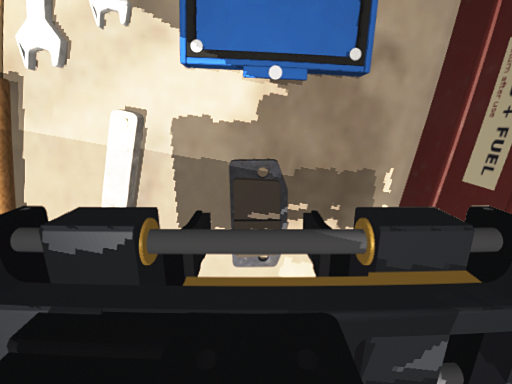

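Emit:
drive_tool([
  {"travel": [0, 0, -0.3], "angular": [0, 0, 0], "fingers": 60},
  {"travel": [0, 0, -0.54], "angular": [0, 0, 0], "fingers": 60},
  {"travel": [0, 0, -0.54], "angular": [0, 0, 0], "fingers": 60},
  {"travel": [0, 0, -0.54], "angular": [0, 0, 0], "fingers": 60},
], squeeze=20)

```text
clock: 2.67
position: [0.5333, -0.1527, 0.0045]
orientation: [-90.1, 0.0, -79.4]
ft_force: [-0.3, -0.0, -0.6]
finger_gap: 0.688
```

Emit:
drive_tool([
  {"travel": [0, 0, 0], "angular": [0, 0, 0], "fingers": 20},
  {"travel": [0, 0, 0], "angular": [0, 0, 0], "fingers": 20},
  {"travel": [0, 0, 0], "angular": [0, 0, 0], "fingers": 20},
  {"travel": [0, 0, 0], "angular": [0, 0, 0], "fingers": 20},
  {"travel": [0, 0, 0], "angular": [0, 0, 0], "fingers": 20},
  {"travel": [0, 0, 0], "angular": [0, 0, 0], "fingers": 20},
])

```text
clock: 3.17
position: [0.5345, -0.1529, 0.0055]
orientation: [-89.9, -0.0, -79.4]
ft_force: [1.4, 0.3, 3.7]
finger_gap: 0.38
```

Emit:
drive_tool([
  {"travel": [0, 0, 0.5], "angular": [0, 0, 0], "fingers": 20},
  {"travel": [0, 0, 1.2], "angular": [0, 0, 0], "fingers": 20},
  {"travel": [0, 0, 2.0], "angular": [0, 0, 0], "fingers": 20},
  {"travel": [-0.3, 3.49, 2.9], "angular": [0, 0, 87], "fingers": 20},
  {"travel": [-0.3, 3.49, 2.9], "angular": [0, 0, 87], "fingers": 20},
  {"travel": [-0.3, 3.49, 2.9], "angular": [0, 0, 87], "fingers": 20},
  {"travel": [-0.3, 3.49, 2.9], "angular": [0, 0, 87], "fingers": 20},
  {"travel": [-0.3, 3.49, 2.9], "angular": [0, 0, 87], "fingers": 20},
  {"travel": [-0.3, 3.49, 2.9], "angular": [0, 0, 87], "fingers": 20},
  {"travel": [-0.3, 3.49, 2.9], "angular": [0, 0, 87], "fingers": 20},
  {"travel": [-0.3, 3.49, 2.9], "angular": [0, 0, 87], "fingers": 20},
  {"travel": [-0.3, 3.49, 2.9], "angular": [0, 0, 87], "fingers": 20},
  {"travel": [-0.3, 3.49, 2.9], "angular": [0, 0, 87], "fingers": 20},
  {"travel": [-0.3, 3.49, 2.9], "angular": [0, 0, 87], "fingers": 20},
  {"travel": [-0.3, 3.49, 2.9], "angular": [0, 0, 87], "fingers": 20},
  {"travel": [-0.3, 3.49, 2.9], "angular": [0, 0, 87], "fingers": 20},
  {"travel": [-0.3, 3.49, 2.9], "angular": [0, 0, 87], "fingers": 20},
  {"travel": [-0.3, 3.49, 2.9], "angular": [0, 0, 87], "fingers": 20},
  {"travel": [-0.3, 3.49, 2.9], "angular": [0, 0, 87], "fingers": 20},
  {"travel": [-0.3, 3.49, 2.9], "angular": [0, 0, 87], "fingers": 20},
])

```text
clock: 4.83
position: [0.5217, -0.0133, 0.1209]
orientation: [-90.0, 0.0, 7.5]
ft_force: [-0.1, 0.5, -0.0]
finger_gap: 0.375
```

```bash
python3 look.py w3
```

```text
4.83 [ 0.5217 -0.0133  0.1209] [-9.00e+01  1.00e-02  7.48e+00] [ 33.4  12.9 -40.9 107.2   9.4  63.3  86.4] [-0.1  0.5 -0. ] 32.6
```

View pics/w3.png

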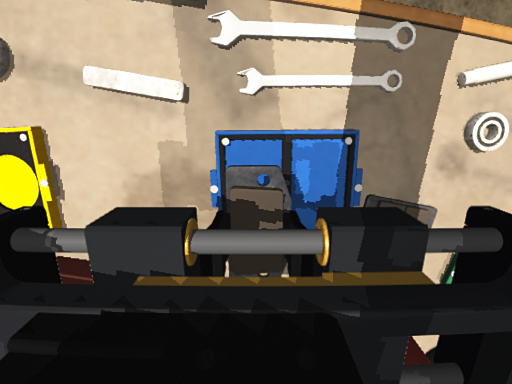

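Run:
```python
from h import *
import pickle
i=pickle.load(open("pics/w3.pkl","rb"))
a=cv2.imread("pics/w3.png")
cv2.imwrite("pics/w3c.png",cv2.resize(a[115:275,190:380],None,fx=3.7,fy=3.7,interpolation=cv2.INTER_CUBIC))
s=onz("w",[(225.5,142),(348.5,141)],.016,i);t=onz("w",[(213.5,188.5),(358.5,188)],.012,i)
print(s.round(4),t.round(4),s[:,:2].mean(0),t[:,:2].mean(0))
for p in(s,t):
    d=p[1]-p[0];print(np.linalg.norm(d),np.degrees(np.arctan2(d[1],d[0]))-90)
```

```text
[[ 0.4773 -0.0489  0.016 ]
 [ 0.4602  0.0721  0.016 ]] [[ 0.5272 -0.0568  0.012 ]
 [ 0.5068  0.0944  0.012 ]] [0.46872999 0.01160988] [0.51700159 0.01878813]
0.12219365749020818 8.028398859150855
0.1525888115311213 7.650540207007751
```

View pics/w3c.png

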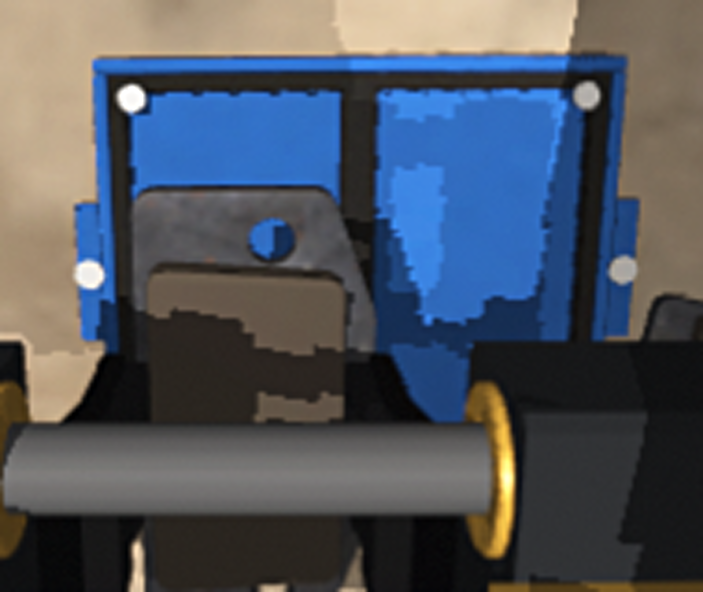

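Emit:
drive_tool([
  {"travel": [0, -0.03, -0.9], "angular": [0, 0, 0], "fingers": 20},
  {"travel": [0, -0.03, -1.8], "angular": [0, 0, 0], "fingers": 20},
  {"travel": [0, -0.03, -2.3], "angular": [0, 0, 0], "fingers": 20},
  {"travel": [0, -0.03, -2.5], "angular": [0, 0, 0], "fingers": 20},
  {"travel": [0, -0.03, -2.62], "angular": [0, 0, 0], "fingers": 20},
  {"travel": [0, -0.03, -2.62], "angular": [0, 0, 0], "fingers": 20},
  {"travel": [0, -0.03, -2.62], "angular": [0, 0, 0], "fingers": 20},
])

```text
clock: 5.47
position: [0.5228, -0.0143, 0.0173]
orientation: [-90.0, -0.1, 7.6]
ft_force: [-0.1, -0.5, -0.3]
finger_gap: 0.376
```

```bash
python3 look.py w4
```

```text
5.47 [ 0.5228 -0.0143  0.0173] [-90.02  -0.1    7.58] [ 30.2  21.  -38.5 112.2  16.4  52.2  81. ] [-0.1 -0.5 -0.3] 32.7
```

View pics/w4.png

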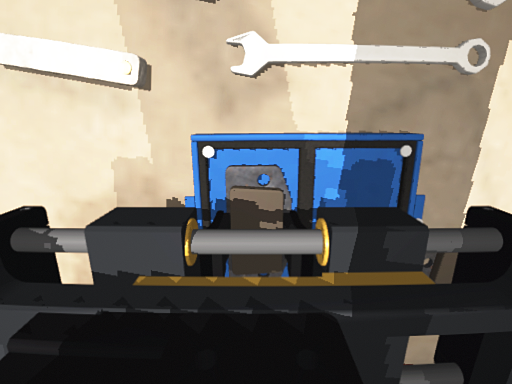

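Emit:
drive_tool([
  {"travel": [0, 0, -0.02], "angular": [0, 0, 0], "fingers": 20},
  {"travel": [0, 0, -0.02], "angular": [0, 0, 0], "fingers": 40},
  {"travel": [0, 0, -0.02], "angular": [0, 0, 0], "fingers": 40},
  {"travel": [0, 0, -0.02], "angular": [0, 0, 0], "fingers": 40},
  {"travel": [0, 0, -0.02], "angular": [0, 0, 0], "fingers": 40},
  {"travel": [0, 0, 0.2], "angular": [0, 0, 0], "fingers": 40},
  {"travel": [0, 0, 0.9], "angular": [0, 0, 0], "fingers": 40},
  {"travel": [0, 0, 1.8], "angular": [0, 0, 0], "fingers": 50},
  {"travel": [0, 0, 2.6], "angular": [0, 0, 0], "fingers": 60},
  {"travel": [0, 0, 2.6], "angular": [0, 0, 0], "fingers": 60},
])

```text
clock: 6.35
position: [0.5253, -0.0138, 0.1269]
orientation: [-90.1, -0.5, 7.6]
ft_force: [1.1, 0.1, 0.0]
finger_gap: 0.605
```

```bash
python3 look.py w5
```

```text
6.35 [ 0.5253 -0.0138  0.1269] [-90.13  -0.5    7.63] [ 33.8  12.6 -41.3 106.8   9.4  63.5  86.6] [1.1 0.1 0. ] 52.6
```

View pics/w5.png

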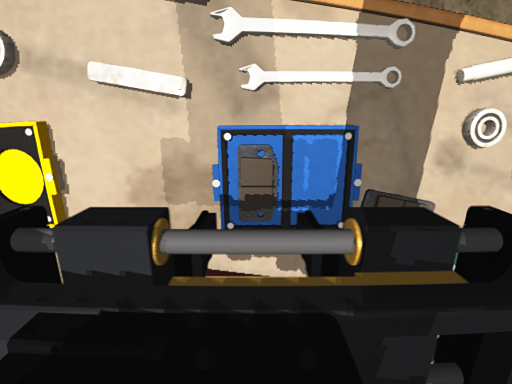

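Emit:
drive_tool([
  {"travel": [0.28, 4.15, 1.2], "angular": [0, 0, -101], "fingers": 60},
  {"travel": [0.28, 4.15, 1.2], "angular": [0, 0, -101], "fingers": 60},
  {"travel": [0.28, 4.15, 1.2], "angular": [0, 0, -101], "fingers": 60},
  {"travel": [0.28, 4.15, 1.2], "angular": [0, 0, -101], "fingers": 60},
  {"travel": [0.28, 4.15, 1.2], "angular": [0, 0, -101], "fingers": 60},
  {"travel": [0.28, 4.15, 1.2], "angular": [0, 0, -101], "fingers": 60},
  {"travel": [0.28, 4.15, 1.2], "angular": [0, 0, -101], "fingers": 60},
  {"travel": [0.28, 4.15, 1.2], "angular": [0, 0, -101], "fingers": 60},
  {"travel": [0.28, 4.15, 1.2], "angular": [0, 0, -101], "fingers": 60},
  {"travel": [0.28, 4.15, 1.2], "angular": [0, 0, -101], "fingers": 60},
  {"travel": [0.28, 4.15, 1.2], "angular": [0, 0, -101], "fingers": 60},
  {"travel": [0.28, 4.15, 1.2], "angular": [0, 0, -101], "fingers": 60},
  {"travel": [0.28, 4.15, 1.2], "angular": [0, 0, -101], "fingers": 60},
  {"travel": [0.28, 4.15, 1.2], "angular": [0, 0, -101], "fingers": 60},
  {"travel": [0.28, 4.15, 1.2], "angular": [0, 0, -101], "fingers": 60},
  {"travel": [0.28, 4.15, 1.2], "angular": [0, 0, -101], "fingers": 60},
  {"travel": [0.28, 4.15, 1.2], "angular": [0, 0, -101], "fingers": 60},
  {"travel": [0.28, 4.15, 1.2], "angular": [0, 0, -101], "fingers": 60},
  {"travel": [0.28, 4.15, 1.2], "angular": [0, 0, -101], "fingers": 60},
])

```text
clock: 7.98
position: [0.5328, 0.1515, 0.168]
orientation: [-90.0, -0.0, -93.3]
ft_force: [0.3, 1.2, 0.2]
finger_gap: 0.693
```

```bash
python3 look.py w6; python3 -c "
import cv2
a=cv2.imread('pics/w6.png');cv2.imwrite('pics/w6c.png',cv2.resize(a[60:220,205:335],None,fx=3.7,fy=3.7,interpolation=cv2.INTER_CUBIC))"
```

```text
7.98 [0.5328 0.1515 0.168 ] [-90.02  -0.   -93.31] [  8.9  13.  -33.4 100.2   7.6  69.1 -29.9] [0.3 1.2 0.2] 60.3
```

View pics/w6.png

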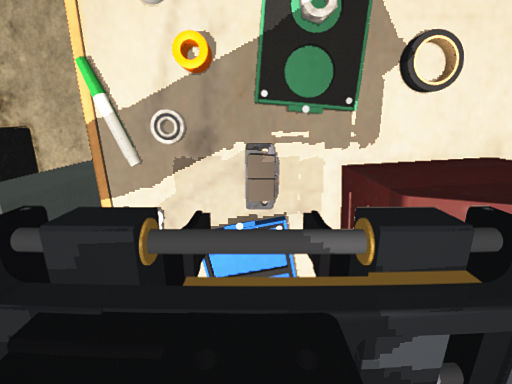

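View pics/w6c.png

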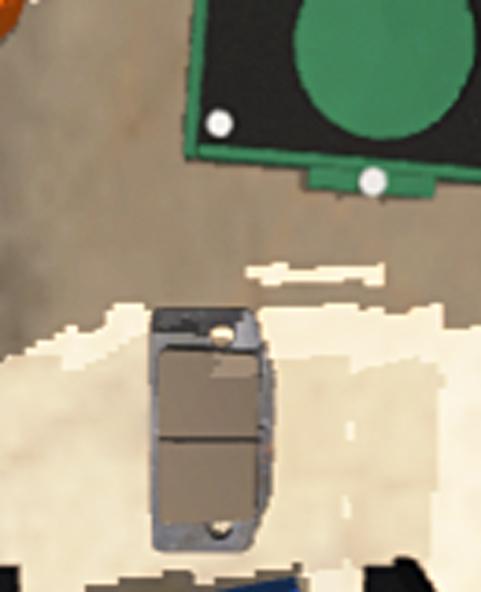

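Run:
```python
from h import *
import pickle
i=pickle.load(open("pics/w6.pkl","rb"))
f=lambda L:[(x/3.7+205-.4,y/3.7+60-.4) for x,y in L]
print("lining c",onz("w",f([(160,437),(258,437),(209,350),(206,521)]),.012,i).round(4),onz("w",f([(209,437)]),.012,i).round(4))
e=onz("w",f([(152,312),(153,548)]),.005,i);print(e.round(4))
d=e[0]-e[1];print(np.degrees(np.arctan2(d[1],d[0])))
print("green screws",onz("w",[(264.5,93),(348.5,100.5)],.016,i).round(4),onz("w",[(306,109)],.012,i).round(4))
print("spacer bay",onz("w",[(309,72)],.010,i).round(4))
print("brg",onz("w",[(168,126.5)],.014,i).round(4))
```

```text
lining c [[0.5205 0.1529 0.012 ]
 [0.5527 0.151  0.012 ]
 [0.5382 0.1805 0.012 ]
 [0.5341 0.1233 0.012 ]] [[0.5366 0.152  0.012 ]]
[[0.5203 0.1932 0.005 ]
 [0.5152 0.1125 0.005 ]]
86.36696954601055
green screws [[0.5457 0.2493 0.016 ]
 [0.6403 0.2363 0.016 ]] [[0.5926 0.2296 0.012 ]]
spacer bay [[0.5971 0.2698 0.01  ]]
brg [[0.4318 0.2195 0.014 ]]
```

Emit:
drive_tool([
  {"travel": [0.09, 0.02, -1], "angular": [0, 0, 0], "fingers": 60},
  {"travel": [0.09, 0.02, -2], "angular": [0, 0, 0], "fingers": 60},
  {"travel": [0.09, 0.02, -3], "angular": [0, 0, 0], "fingers": 60},
  {"travel": [0.09, 0.02, -3.6], "angular": [0, 0, 0], "fingers": 60},
  {"travel": [0.09, 0.02, -3.9], "angular": [0, 0, 0], "fingers": 60},
  {"travel": [0.09, 0.02, -4.06], "angular": [0, 0, 0], "fingers": 60},
  {"travel": [0.09, 0.02, -4.06], "angular": [0, 0, 0], "fingers": 60},
  {"travel": [0.09, 0.02, -4.06], "angular": [0, 0, 0], "fingers": 60},
])

```text
clock: 8.7
position: [0.5376, 0.1528, 0.0071]
orientation: [-89.9, 0.0, -93.4]
ft_force: [0.6, 0.4, 0.5]
finger_gap: 0.691
```

```bash
python3 look.py w7
```

```text
8.7 [0.5376 0.1528 0.0071] [-8.99e+01  4.00e-02 -9.34e+01] [  5.6  24.  -30.9 107.9  15.4  52.  -36. ] [0.6 0.4 0.5] 60.1
```

View pics/w7.png

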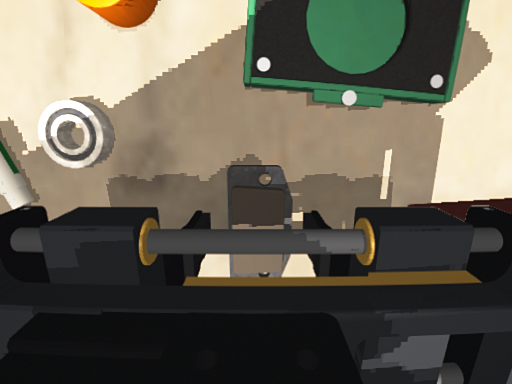

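Emit:
drive_tool([
  {"travel": [0, 0, 0], "angular": [0, 0, 0], "fingers": 20},
  {"travel": [0, 0, 0], "angular": [0, 0, 0], "fingers": 20},
  {"travel": [0, 0, 0], "angular": [0, 0, 0], "fingers": 20},
  {"travel": [0, 0, 0], "angular": [0, 0, 0], "fingers": 20},
  {"travel": [0, 0, 0], "angular": [0, 0, 0], "fingers": 20},
  {"travel": [0, 0, 0], "angular": [0, 0, 0], "fingers": 20},
  {"travel": [0, 0, 0.5], "angular": [0, 0, 0], "fingers": 20},
  {"travel": [0, 0, 1.2], "angular": [0, 0, 0], "fingers": 20},
  {"travel": [0, 0, 2], "angular": [0, 0, 0], "fingers": 20},
  {"travel": [0, 0, 2.85], "angular": [0, 0, 0], "fingers": 20},
], squeeze=20)

```text
clock: 9.58
position: [0.5355, 0.1522, 0.1201]
orientation: [-90.1, -0.0, -93.4]
ft_force: [0.9, 0.6, -1.7]
finger_gap: 0.38
```

Emit:
drive_tool([
  {"travel": [-0.6, -2.5, 0], "angular": [0, 0, 101], "fingers": 20},
  {"travel": [-0.6, -2.5, 0], "angular": [0, 0, 101], "fingers": 20},
  {"travel": [-0.6, -2.5, 0], "angular": [0, 0, 101], "fingers": 20},
  {"travel": [-0.6, -2.5, 0], "angular": [0, 0, 101], "fingers": 20},
  {"travel": [-0.6, -2.5, 0], "angular": [0, 0, 101], "fingers": 20},
  {"travel": [-0.6, -2.5, 0], "angular": [0, 0, 101], "fingers": 20},
  {"travel": [-0.6, -2.5, 0], "angular": [0, 0, 101], "fingers": 20},
  {"travel": [-0.6, -2.5, 0], "angular": [0, 0, 101], "fingers": 20},
  {"travel": [-0.6, -2.5, 0], "angular": [0, 0, 101], "fingers": 20},
  {"travel": [-0.6, -2.5, 0], "angular": [0, 0, 101], "fingers": 20},
  {"travel": [-0.6, -2.5, 0], "angular": [0, 0, 101], "fingers": 20},
  {"travel": [-0.6, -2.5, 0], "angular": [0, 0, 101], "fingers": 20},
  {"travel": [-0.6, -2.5, 0], "angular": [0, 0, 101], "fingers": 20},
  {"travel": [-0.6, -2.5, 0], "angular": [0, 0, 101], "fingers": 20},
  {"travel": [-0.6, -2.5, 0], "angular": [0, 0, 101], "fingers": 20},
  {"travel": [-0.6, -2.5, 0], "angular": [0, 0, 101], "fingers": 20},
  {"travel": [-0.6, -2.5, 0], "angular": [0, 0, 101], "fingers": 20},
  {"travel": [-0.6, -2.5, 0], "angular": [0, 0, 101], "fingers": 20},
])

```text
clock: 11.08
position: [0.5124, 0.0523, 0.1196]
orientation: [-90.0, 0.0, 7.5]
ft_force: [0.4, 0.2, -0.9]
finger_gap: 0.374
```

```bash
python3 look.py w8
```

```text
11.08 [0.5124 0.0523 0.1196] [-9.00e+01  2.00e-02  7.48e+00] [ 28.   12.5 -42.9 108.1   9.5  63.1  79. ] [ 0.4  0.2 -0.9] 32.6
```

View pics/w8.png

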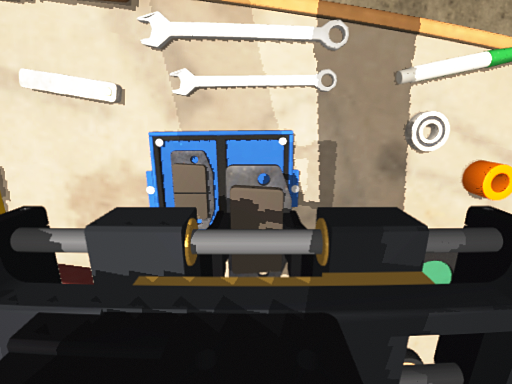

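Emit:
drive_tool([
  {"travel": [0, 0, -0.9], "angular": [0, 0, 0], "fingers": 20},
  {"travel": [0, 0, -1.8], "angular": [0, 0, 0], "fingers": 20},
  {"travel": [0, 0, -2.3], "angular": [0, 0, 0], "fingers": 20},
  {"travel": [0, 0, -2.5], "angular": [0, 0, 0], "fingers": 20},
  {"travel": [0, 0, -2.58], "angular": [0, 0, 0], "fingers": 20},
  {"travel": [0, 0, -2.58], "angular": [0, 0, 0], "fingers": 20},
  {"travel": [0, 0, -2.58], "angular": [0, 0, 0], "fingers": 20},
])

```text
clock: 11.72
position: [0.5133, 0.0527, 0.0175]
orientation: [-90.0, -0.1, 7.6]
ft_force: [-0.9, -0.4, -0.5]
finger_gap: 0.376
```

```bash
python3 look.py w9
```

```text
11.72 [0.5133 0.0527 0.0175] [-9.00e+01 -7.00e-02  7.57e+00] [ 24.5  20.7 -40.3 113.   16.8  52.1  73.1] [-0.9 -0.4 -0.5] 32.7
```

View pics/w9.png

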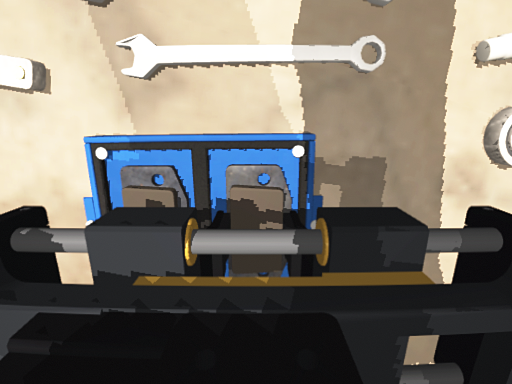

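Emit:
drive_tool([
  {"travel": [0, 0, -0.02], "angular": [0, 0, 0], "fingers": 20},
  {"travel": [0, 0, -0.02], "angular": [0, 0, 0], "fingers": 40},
  {"travel": [0, 0, -0.02], "angular": [0, 0, 0], "fingers": 40},
  {"travel": [0, 0, -0.02], "angular": [0, 0, 0], "fingers": 40},
  {"travel": [0, 0, -0.02], "angular": [0, 0, 0], "fingers": 40},
  {"travel": [0, 0, 0.2], "angular": [0, 0, 0], "fingers": 40},
  {"travel": [0, 0, 0.9], "angular": [0, 0, 0], "fingers": 40},
  {"travel": [0, 0, 1.8], "angular": [0, 0, 0], "fingers": 50},
  {"travel": [0, 0, 2.6], "angular": [0, 0, 0], "fingers": 60},
  {"travel": [0, 0, 3.2], "angular": [0, 0, 0], "fingers": 60},
])

```text
clock: 12.6
position: [0.5132, 0.0529, 0.148]
orientation: [-90.0, -0.1, 7.6]
ft_force: [0.6, -0.7, 0.0]
finger_gap: 0.608
```

```bash
python3 look.py w10
```

```text
12.6 [0.5132 0.0529 0.148 ] [-90.01  -0.14   7.63] [ 29.   10.7 -43.6 106.3   8.1  66.   80.3] [ 0.6 -0.7  0. ] 52.9
```

View pics/w10.png

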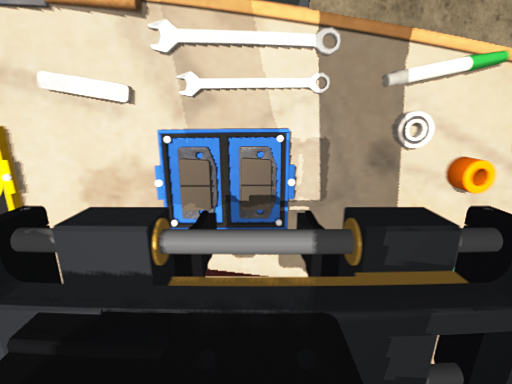

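Emit:
drive_tool([
  {"travel": [-2.1, 8.1, 0.6], "angular": [0, 0, -105], "fingers": 60},
  {"travel": [-2.1, 8.1, 0.6], "angular": [0, 0, -105], "fingers": 60},
  {"travel": [-2.1, 8.1, 0.6], "angular": [0, 0, -105], "fingers": 60},
  {"travel": [-2.1, 8.1, 0.6], "angular": [0, 0, -105], "fingers": 60},
  {"travel": [-2.1, 8.1, 0.6], "angular": [0, 0, -105], "fingers": 60},
  {"travel": [-2.1, 8.1, 0.6], "angular": [0, 0, -105], "fingers": 60},
  {"travel": [-2.1, 8.1, 0.6], "angular": [0, 0, -105], "fingers": 60},
  {"travel": [-2.1, 8.1, 0.6], "angular": [0, 0, -105], "fingers": 60},
  {"travel": [-2.1, 8.1, 0.6], "angular": [0, 0, -105], "fingers": 60},
  {"travel": [-2.1, 8.1, 0.6], "angular": [0, 0, -105], "fingers": 60},
  {"travel": [-2.1, 8.1, 0.6], "angular": [0, 0, -105], "fingers": 60},
  {"travel": [-2.1, 8.1, 0.6], "angular": [0, 0, -105], "fingers": 60},
  {"travel": [-2.1, 8.1, 0.6], "angular": [0, 0, -105], "fingers": 60},
  {"travel": [-2.1, 8.1, 0.6], "angular": [0, 0, -105], "fingers": 60},
  {"travel": [-2.1, 8.1, 0.6], "angular": [0, 0, -105], "fingers": 60},
  {"travel": [-2.1, 8.1, 0.6], "angular": [0, 0, -105], "fingers": 60},
  {"travel": [-2.1, 8.1, 0.6], "angular": [0, 0, -105], "fingers": 60},
  {"travel": [-2.1, 8.1, 0.6], "angular": [0, 0, -105], "fingers": 60},
  {"travel": [-2.1, 8.1, 0.6], "angular": [0, 0, -105], "fingers": 60},
  {"travel": [-2.1, 8.1, 0.6], "angular": [0, 0, -105], "fingers": 60},
])

```text
clock: 14.32
position: [0.4285, 0.3764, 0.1686]
orientation: [-90.0, 0.0, -97.3]
ft_force: [-1.1, 0.3, -1.1]
finger_gap: 0.691
```

```bash
python3 look.py w11; python3 -c "
import cv2
a=cv2.imread('pics/w11.png');cv2.imwrite('pics/w11c.png',cv2.resize(a[60:220,150:360],None,fx=3.7,fy=3.7,interpolation=cv2.INTER_CUBIC))"
```

```text
14.32 [0.4285 0.3764 0.1686] [-9.001e+01  1.000e-02 -9.727e+01] [-12.2  16.  -39.4  97.7  10.7  70.1 -61.5] [-1.1  0.3 -1.1] 60.1
```

View pics/w11.png

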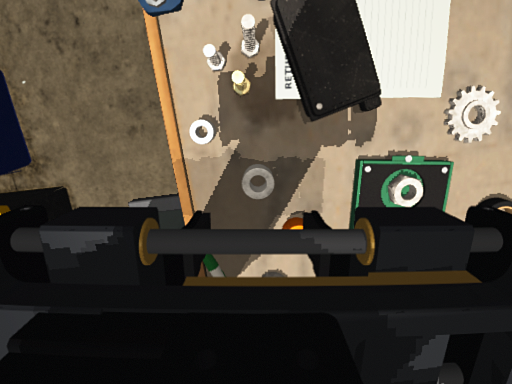

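View pics/w11c.png

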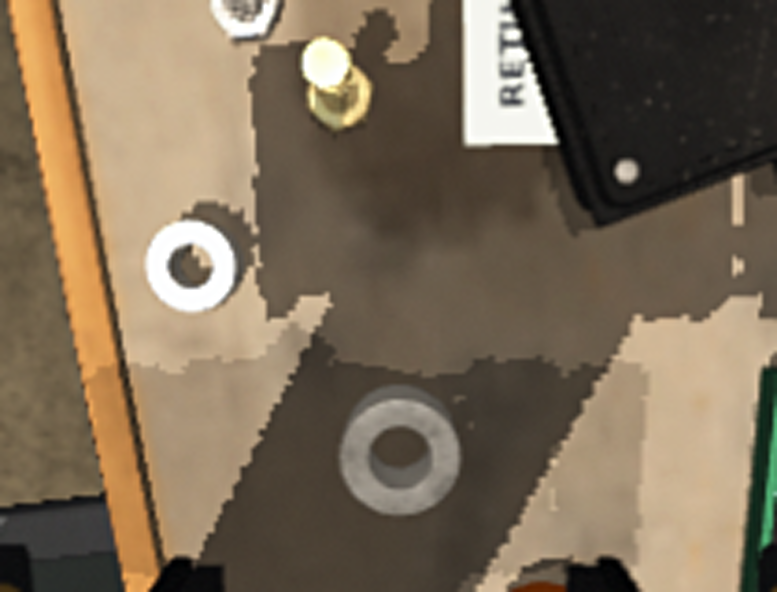

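Run:
```python
from h import *
import pickle
i=pickle.load(open("pics/w11.pkl","rb"))
f=lambda L:[(x/3.7+150-.4,y/3.7+60-.4) for x,y in L]
p=onz("w",f([(400,457),(340,457),(461,457),(400,397),(400,516)]),.030,i);print(p.round(4))
p=onz("w",f([(191,266),(145,266),(237,266)]),.025,i);print(p.round(4))
```

```text
[[0.4279 0.3742 0.03  ]
 [0.4093 0.3766 0.03  ]
 [0.4468 0.3718 0.03  ]
 [0.4303 0.393  0.03  ]
 [0.4255 0.3551 0.03  ]]
[[0.3721 0.4403 0.025 ]
 [0.3582 0.4421 0.025 ]
 [0.3861 0.4384 0.025 ]]
```

Emit:
drive_tool([
  {"travel": [0, -0.05, -1], "angular": [0, 0, 0], "fingers": 60},
  {"travel": [0, -0.05, -2], "angular": [0, 0, 0], "fingers": 60},
  {"travel": [0, -0.05, -2.8], "angular": [0, 0, 0], "fingers": 60},
  {"travel": [0, -0.05, -3.4], "angular": [0, 0, 0], "fingers": 60},
  {"travel": [0, -0.05, -3.87], "angular": [0, 0, 0], "fingers": 60},
  {"travel": [0, -0.05, -3.87], "angular": [0, 0, 0], "fingers": 60},
  {"travel": [0, -0.05, -3.87], "angular": [0, 0, 0], "fingers": 25},
  {"travel": [0, -0.05, -3.87], "angular": [0, 0, 0], "fingers": 25},
  {"travel": [0, -0.05, -3.87], "angular": [0, 0, 0], "fingers": 25},
  {"travel": [0, -0.05, -3.87], "angular": [0, 0, 0], "fingers": 25},
  {"travel": [0, -0.05, -3.87], "angular": [0, 0, 0], "fingers": 25},
  {"travel": [0, -0.05, -3.87], "angular": [0, 0, 0], "fingers": 25},
], squeeze=20)

```text
clock: 15.37
position: [0.4293, 0.3749, 0.0151]
orientation: [-89.9, 0.1, -97.4]
ft_force: [-0.1, -1.6, 6.7]
finger_gap: 0.43
```

```bash
python3 look.py w12
```

```text
15.37 [0.4293 0.3749 0.0151] [-8.991e+01  7.000e-02 -9.741e+01] [-15.6  25.7 -36.2 105.9  18.5  54.2 -67.4] [-0.1 -1.6  6.7] 37.4
```

View pics/w12.png

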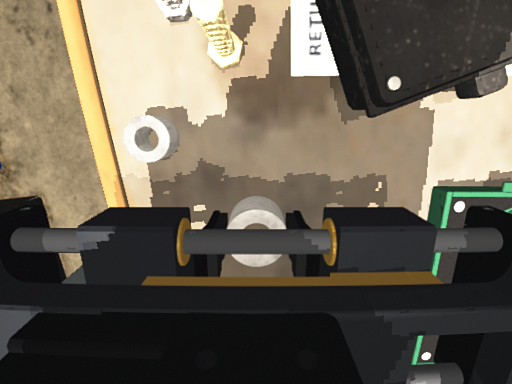

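Emit:
drive_tool([
  {"travel": [0, 0, 0.5], "angular": [0, 0, 0], "fingers": 25},
  {"travel": [0, 0, 1.3], "angular": [0, 0, 0], "fingers": 25},
  {"travel": [0, 0, 2.1], "angular": [0, 0, 0], "fingers": 25},
  {"travel": [4.23, -2.58, 2.6], "angular": [0, 0, 0], "fingers": 25},
  {"travel": [4.23, -2.58, 2.6], "angular": [0, 0, 0], "fingers": 25},
  {"travel": [4.23, -2.58, 2.6], "angular": [0, 0, 0], "fingers": 25},
  {"travel": [4.23, -2.58, 2.6], "angular": [0, 0, 0], "fingers": 25},
  {"travel": [4.23, -2.58, 2.6], "angular": [0, 0, 0], "fingers": 25},
  {"travel": [4.23, -2.58, 2.6], "angular": [0, 0, 0], "fingers": 25},
  {"travel": [4.23, -2.58, 2.6], "angular": [0, 0, 0], "fingers": 25},
  {"travel": [4.23, -2.58, 2.6], "angular": [0, 0, 0], "fingers": 25},
  {"travel": [4.23, -2.58, 2.6], "angular": [0, 0, 0], "fingers": 25},
])

```text
clock: 16.42
position: [0.5964, 0.2726, 0.1178]
orientation: [-90.0, 0.0, -97.3]
ft_force: [0.1, 0.0, -0.9]
finger_gap: 0.433
```

```bash
python3 look.py w13
```

```text
16.42 [0.5964 0.2726 0.1178] [-9.004e+01  3.000e-02 -9.728e+01] [ -3.6  27.5 -33.2  88.7  15.7  68.5 -46.9] [ 0.1  0.  -0.9] 37.6
```

View pics/w13.png

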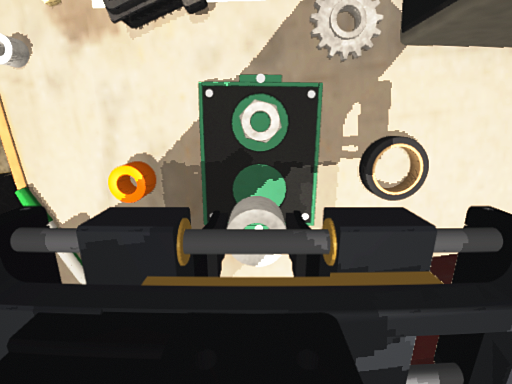

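Run:
```python
from h import *
import pickle
i=pickle.load(open("pics/w13.pkl","rb"))
a=onz("w",[(209,92.5),(311.5,94),(305.5,216)],.016,i)
print(a.round(4), "centre",((a[0]+a[2])/2).round(4))
b=onz("w",[(260,122)],.010,i);t=onz("w",[(260.5,78)],.012,i);print("nut bay",b.round(4),"tab",t.round(4))
d=a[1]-a[0];print(np.degrees(np.arctan2(d[1],d[0])),np.linalg.norm(d),np.linalg.norm(a[2]-a[1]))
u=np.array([.1305,.9914]);print("bay",((a[0]+a[2])/2)[:2]-.034*u, t[0,:2]-(.0763+.034)*u)
m=cv2.imread("pics/w13.png");h=cv2.cvtColor(m,cv2.COLOR_BGR2HSV)
```

```text
[[0.5621 0.3715 0.016 ]
 [0.6578 0.3579 0.016 ]
 [0.6419 0.2374 0.016 ]] centre [0.602  0.3045 0.016 ]
nut bay [[0.6064 0.3384 0.01  ]] tab [[0.6119 0.3787 0.012 ]]
-8.085804525190415 0.0966172270392054 0.12155874329806278
bay [0.59755027 0.27077191] [0.59754256 0.26930187]
```

Emit:
drive_tool([
  {"travel": [0, 0, -0.8], "angular": [0, 0, 0], "fingers": 25},
  {"travel": [0, 0, -1.5], "angular": [0, 0, 0], "fingers": 25},
  {"travel": [0, 0, -2.0], "angular": [0, 0, 0], "fingers": 25},
  {"travel": [0, 0, -2.2], "angular": [0, 0, 0], "fingers": 25},
  {"travel": [0, 0, -2.33], "angular": [0, 0, 0], "fingers": 25},
  {"travel": [0, 0, -2.33], "angular": [0, 0, 0], "fingers": 25},
  {"travel": [0, 0, -2.33], "angular": [0, 0, 0], "fingers": 25},
])

```text
clock: 17.05
position: [0.5978, 0.2723, 0.0257]
orientation: [-89.9, 0.1, -97.3]
ft_force: [0.6, 0.4, -0.7]
finger_gap: 0.43
```

```bash
python3 look.py w14
```

```text
17.05 [0.5978 0.2723 0.0257] [-8.994e+01  5.000e-02 -9.734e+01] [ -4.8  32.8 -31.4  92.9  19.1  59.7 -49.2] [ 0.6  0.4 -0.7] 37.4
```

View pics/w14.png

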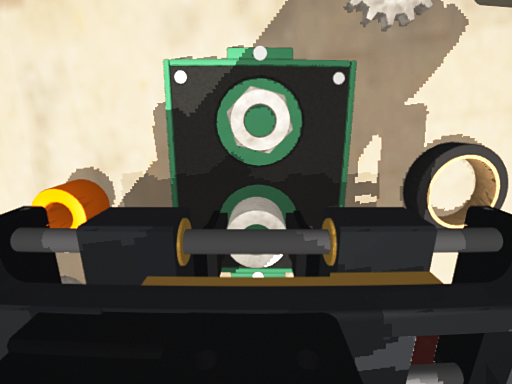

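Emit:
drive_tool([
  {"travel": [0, 0, -0.02], "angular": [0, 0, 0], "fingers": 25},
  {"travel": [0, 0, -0.03], "angular": [0, 0, 0], "fingers": 25},
  {"travel": [0, 0, -0.03], "angular": [0, 0, 0], "fingers": 50},
  {"travel": [0, 0, -0.03], "angular": [0, 0, 0], "fingers": 50},
  {"travel": [0, 0, -0.03], "angular": [0, 0, 0], "fingers": 50},
  {"travel": [0, 0, -0.03], "angular": [0, 0, 0], "fingers": 50},
  {"travel": [0, 0, 0.4], "angular": [0, 0, 0], "fingers": 55},
  {"travel": [0, 0, 1.3], "angular": [0, 0, 0], "fingers": 60},
  {"travel": [0, 0, 2.2], "angular": [0, 0, 0], "fingers": 60},
  {"travel": [0, 0, 3.0], "angular": [0, 0, 0], "fingers": 60},
  {"travel": [0, 0, 3.6], "angular": [0, 0, 0], "fingers": 60},
  {"travel": [0, 0, 3.6], "angular": [0, 0, 0], "fingers": 60},
])

```text
clock: 18.1
position: [0.6, 0.2728, 0.1748]
orientation: [-89.6, 0.3, -97.4]
ft_force: [0.3, 0.7, 0.5]
finger_gap: 0.688
```

```bash
python3 look.py w15
```

```text
18.1 [0.6    0.2728 0.1748] [-89.59   0.26 -97.41] [ -3.1  25.  -33.8  85.1  14.3  73.7 -45.8] [0.3 0.7 0.5] 59.8
```

View pics/w15.png

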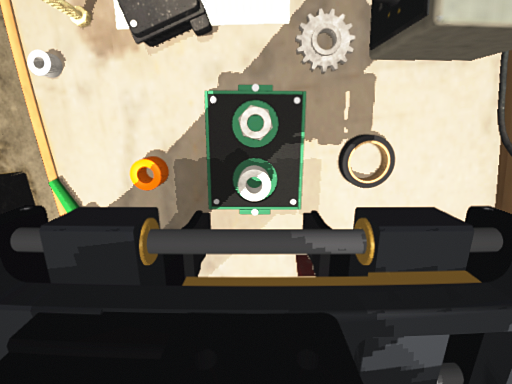

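Emit:
drive_tool([
  {"travel": [-4.15, -1.27, -0.45], "angular": [0, 0, 77], "fingers": 60},
  {"travel": [-4.15, -1.27, -0.45], "angular": [0, 0, 77], "fingers": 60},
  {"travel": [-4.15, -1.27, -0.45], "angular": [0, 0, 77], "fingers": 60},
  {"travel": [-4.15, -1.27, -0.45], "angular": [0, 0, 77], "fingers": 60},
  {"travel": [-4.15, -1.27, -0.45], "angular": [0, 0, 77], "fingers": 60},
  {"travel": [-4.15, -1.27, -0.45], "angular": [0, 0, 77], "fingers": 60},
  {"travel": [-4.15, -1.27, -0.45], "angular": [0, 0, 77], "fingers": 60},
  {"travel": [-4.15, -1.27, -0.45], "angular": [0, 0, 77], "fingers": 60},
  {"travel": [-4.15, -1.27, -0.45], "angular": [0, 0, 77], "fingers": 60},
  {"travel": [-4.15, -1.27, -0.45], "angular": [0, 0, 77], "fingers": 60},
  {"travel": [-4.15, -1.27, -0.45], "angular": [0, 0, 77], "fingers": 60},
  {"travel": [-4.15, -1.27, -0.45], "angular": [0, 0, 77], "fingers": 60},
  {"travel": [-4.15, -1.27, -0.45], "angular": [0, 0, 77], "fingers": 60},
  {"travel": [-4.15, -1.27, -0.45], "angular": [0, 0, 77], "fingers": 60},
  {"travel": [-4.15, -1.27, -0.45], "angular": [0, 0, 77], "fingers": 60},
  {"travel": [-4.15, -1.27, -0.45], "angular": [0, 0, 77], "fingers": 60},
])

```text
clock: 19.48
position: [0.4317, 0.2203, 0.1504]
orientation: [-90.0, 0.0, -20.5]
ft_force: [-0.3, -0.1, -0.7]
finger_gap: 0.688
```

```bash
python3 look.py w16; python3 -c "
import cv2
a=cv2.imread('pics/w16.png');cv2.imwrite('pics/w16c.png',cv2.resize(a[100:240,170:360],None,fx=4,fy=4,interpolation=cv2.INTER_CUBIC))"
```

```text
19.48 [0.4317 0.2203 0.1504] [-9.001e+01  1.000e-02 -2.049e+01] [ 11.6   6.6 -46.  109.8   5.2  65.7  33.2] [-0.3 -0.1 -0.7] 59.8
```

View pics/w16.png

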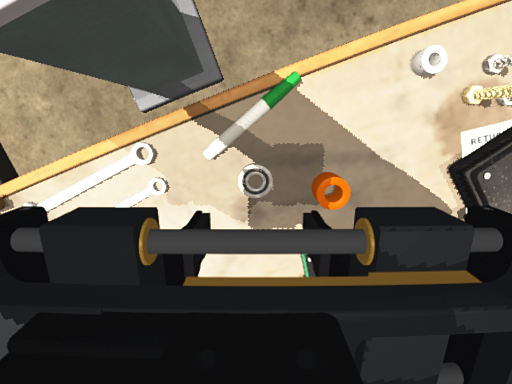

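View pics/w16c.png

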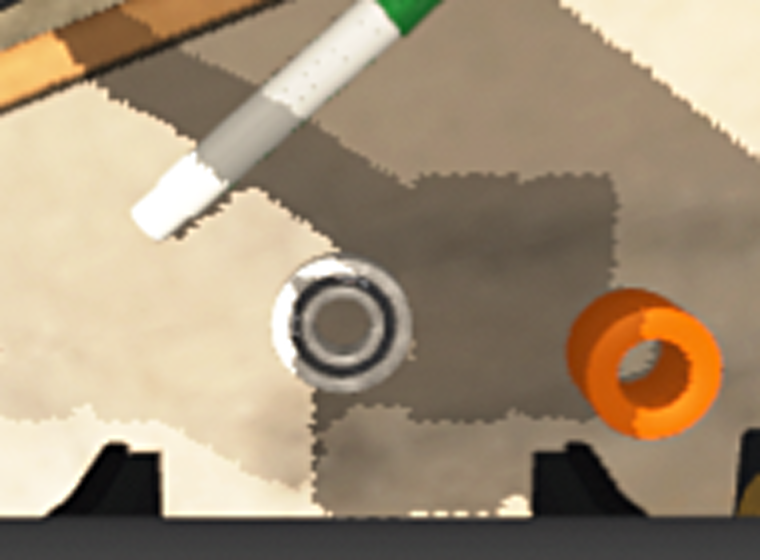

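Run:
```python
from h import *
import pickle
i=pickle.load(open("pics/w16.pkl","rb"))
f=lambda L:[(x/4+170-.4,y/4+100-.4) for x,y in L]
p=onz("w",f([(342,323),(273,323),(412,323),(342,258),(342,391)]),.012,i);print(p.round(4))
```

```text
[[0.4286 0.22   0.012 ]
 [0.4216 0.2014 0.012 ]
 [0.4357 0.2389 0.012 ]
 [0.4109 0.2266 0.012 ]
 [0.4476 0.2128 0.012 ]]
```

Emit:
drive_tool([
  {"travel": [-0.07, 0, -1], "angular": [0, 0, 0], "fingers": 60},
  {"travel": [-0.07, 0, -2], "angular": [0, 0, 0], "fingers": 60},
  {"travel": [-0.07, 0, -2.8], "angular": [0, 0, 0], "fingers": 60},
  {"travel": [-0.07, 0, -3.3], "angular": [0, 0, 0], "fingers": 60},
  {"travel": [-0.07, 0, -3.57], "angular": [0, 0, 0], "fingers": 60},
  {"travel": [-0.07, 0, -3.57], "angular": [0, 0, 0], "fingers": 60},
  {"travel": [-0.07, 0, -3.57], "angular": [0, 0, 0], "fingers": 60},
  {"travel": [-0.07, 0, -3.57], "angular": [0, 0, 0], "fingers": 25},
  {"travel": [-0.07, 0, -3.57], "angular": [0, 0, 0], "fingers": 25},
  {"travel": [-0.07, 0, -3.57], "angular": [0, 0, 0], "fingers": 25},
  {"travel": [-0.07, 0, -3.57], "angular": [0, 0, 0], "fingers": 25},
  {"travel": [-0.07, 0, -3.57], "angular": [0, 0, 0], "fingers": 25},
  {"travel": [-0.07, 0, -3.57], "angular": [0, 0, 0], "fingers": 25},
], squeeze=20)

```text
clock: 20.62
position: [0.4296, 0.2205, 0.0085]
orientation: [-90.0, -0.1, -20.4]
ft_force: [-0.9, -0.9, 7.4]
finger_gap: 0.449
```

```bash
python3 look.py w17
```

```text
20.62 [0.4296 0.2205 0.0085] [-8.998e+01 -7.000e-02 -2.042e+01] [  6.4  18.5 -43.2 117.6  16.5  49.8  23.4] [-0.9 -0.9  7.4] 39.1
```

View pics/w17.png

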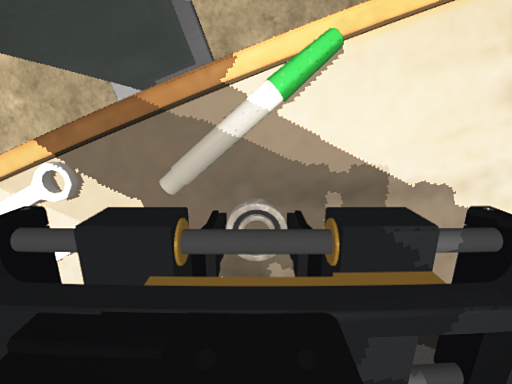

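Emit:
drive_tool([
  {"travel": [0, 0, 0.5], "angular": [0, 0, 0], "fingers": 25},
  {"travel": [0, 0, 1.2], "angular": [0, 0, 0], "fingers": 25},
  {"travel": [0, 0, 2.0], "angular": [0, 0, 0], "fingers": 25},
  {"travel": [0.1, -0.5, 2.8], "angular": [0, 0, 0], "fingers": 25},
  {"travel": [0.2, -1.4, 3.2], "angular": [0, 0, 0], "fingers": 25},
  {"travel": [0.25, -2.4, 3.2], "angular": [0, 0, 0], "fingers": 25},
  {"travel": [0.25, -3.4, 3.2], "angular": [0, 0, 0], "fingers": 25},
  {"travel": [0.25, -4.4, 3.2], "angular": [0, 0, 0], "fingers": 25},
  {"travel": [0.25, -5.4, 3.2], "angular": [0, 0, 0], "fingers": 25},
  {"travel": [0.25, -6.4, 3.2], "angular": [0, 0, 0], "fingers": 25},
  {"travel": [0.25, -7.4, 3.2], "angular": [0, 0, 0], "fingers": 25},
  {"travel": [0.25, -8.4, 3.2], "angular": [0, 0, 0], "fingers": 25},
  {"travel": [0.3, -9.0, 3.2], "angular": [0, 0, 0], "fingers": 25},
  {"travel": [1.0, -9.7, 3.2], "angular": [0, 0, 0], "fingers": 25},
  {"travel": [1.6, -10.5, 3.2], "angular": [0, 0, 0], "fingers": 25},
  {"travel": [2.2, -11.3, 3.2], "angular": [0, 0, 0], "fingers": 25},
  {"travel": [2.8, -12.0, 3.0], "angular": [0, 0, 0], "fingers": 25},
  {"travel": [3.05, -12.4, 3.0], "angular": [0, 0, 0], "fingers": 25},
  {"travel": [3.05, -12.4, 3.0], "angular": [0, 0, 0], "fingers": 25},
  {"travel": [3.05, -12.4, 3.0], "angular": [0, 0, 0], "fingers": 25},
])

```text
clock: 22.33
position: [0.5507, -0.276, 0.1269]
orientation: [-90.0, 0.1, -20.5]
ft_force: [0.0, 0.9, -0.7]
finger_gap: 0.448
```

```bash
python3 look.py w18; python3 -c "
import cv2
a=cv2.imread('pics/w18.png');cv2.imwrite('pics/w18c.png',cv2.resize(a[100:240,130:330],None,fx=3.9,fy=3.9,interpolation=cv2.INTER_CUBIC))"
```

```text
22.33 [ 0.5507 -0.276   0.1269] [-8.996e+01  8.000e-02 -2.048e+01] [ 39.9  20.6 -21.6  94.6   8.1  66.4  85.9] [ 0.   0.9 -0.7] 38.9
```

View pics/w18.png

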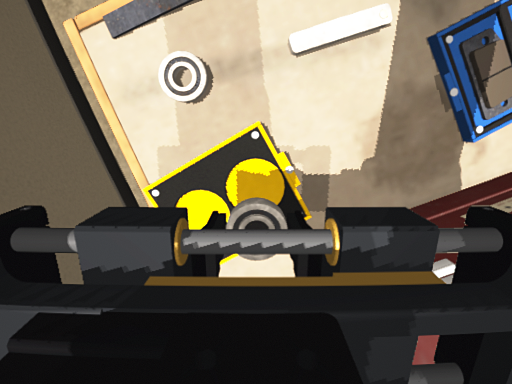

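Run:
```python
from h import *
import pickle
i=pickle.load(open("pics/w18.pkl","rb"))
m=cv2.imread("pics/w18.png")
a=onz("w",[(254.5,135),(155,192)],.016,i);print(a.round(4))
d=a[0]-a[1];print(np.linalg.norm(d),np.degrees(np.arctan2(d[1],d[0]))-90)
v=d[:2]/np.linalg.norm(d[:2]);u=np.array([v[1],-v[0]])
c=a.mean(0)[:2]+.048*u;print("c",c.round(4),"bays",(c+.034*v).round(4),(c-.034*v).round(4))
```

```text
[[ 0.4981 -0.2582  0.016 ]
 [ 0.5165 -0.3783  0.016 ]]
0.12149519726914214 8.702396586284493
c [ 0.5547 -0.311 ] bays [ 0.5496 -0.2774] [ 0.5599 -0.3446]
```

View pics/w18c.png

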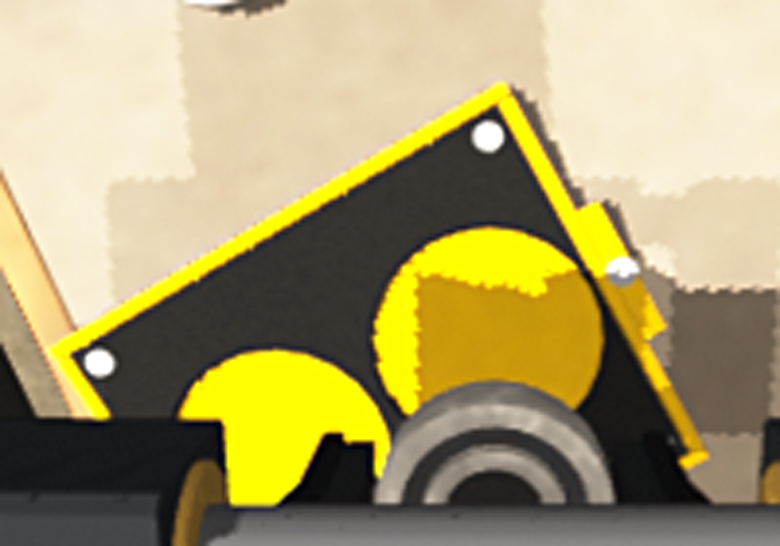

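Emit:
drive_tool([
  {"travel": [-0.03, -0.03, -0.9], "angular": [0, 0, 0], "fingers": 25},
  {"travel": [-0.03, -0.03, -1.7], "angular": [0, 0, 0], "fingers": 25},
  {"travel": [-0.03, -0.03, -2.3], "angular": [0, 0, 0], "fingers": 25},
  {"travel": [-0.03, -0.03, -2.6], "angular": [0, 0, 0], "fingers": 25},
  {"travel": [-0.03, -0.03, -2.73], "angular": [0, 0, 0], "fingers": 25},
  {"travel": [-0.03, -0.03, -2.73], "angular": [0, 0, 0], "fingers": 25},
  {"travel": [-0.03, -0.03, -2.73], "angular": [0, 0, 0], "fingers": 25},
])

```text
clock: 22.97
position: [0.5504, -0.2763, 0.0199]
orientation: [-90.0, -0.1, -20.4]
ft_force: [0.1, -0.5, 0.0]
finger_gap: 0.45
```

```bash
python3 look.py w19
```

```text
22.97 [ 0.5504 -0.2763  0.0199] [-90.    -0.09 -20.36] [ 38.9  26.9 -20.4  99.8  11.1  55.2  83.8] [ 0.1 -0.5  0. ] 39.1
```

View pics/w19.png

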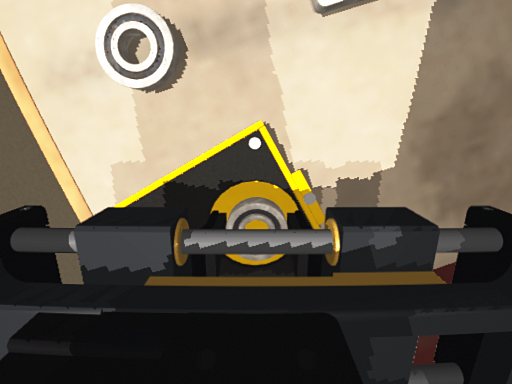

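Emit:
drive_tool([
  {"travel": [0, 0, -0.02], "angular": [0, 0, 0], "fingers": 25},
  {"travel": [0, 0, -0.03], "angular": [0, 0, 0], "fingers": 25},
  {"travel": [0, 0, -0.03], "angular": [0, 0, 0], "fingers": 46},
  {"travel": [0, 0, -0.03], "angular": [0, 0, 0], "fingers": 46},
  {"travel": [0, 0, -0.03], "angular": [0, 0, 0], "fingers": 46},
  {"travel": [0, 0, -0.03], "angular": [0, 0, 0], "fingers": 46},
  {"travel": [0, 0, 0.3], "angular": [0, 0, 0], "fingers": 46},
  {"travel": [0, 0, 1.2], "angular": [0, 0, 0], "fingers": 60},
  {"travel": [0, 0, 2.1], "angular": [0, 0, 0], "fingers": 66},
  {"travel": [0, 0, 3.0], "angular": [0, 0, 0], "fingers": 66},
  {"travel": [0, 0, 3.4], "angular": [0, 0, 0], "fingers": 66},
  {"travel": [0, 0, 3.4], "angular": [0, 0, 0], "fingers": 66},
])

```text
clock: 24.02
position: [0.5523, -0.2777, 0.1609]
orientation: [-90.1, -0.5, -20.4]
ft_force: [1.1, -0.3, 0.1]
finger_gap: 0.742
```

```bash
python3 look.py w20; python3 -c "
import cv2
a=cv2.imread('pics/w20.png');cv2.imwrite('pics/w20c.png',cv2.resize(a[30:230,100:330],None,fx=3,fy=3,interpolation=cv2.INTER_CUBIC))"
```

```text
24.02 [ 0.5523 -0.2777  0.1609] [-90.06  -0.48 -20.4 ] [ 40.2  18.9 -21.8  92.7   7.4  69.4  86.5] [ 1.1 -0.3  0.1] 64.6
```

View pics/w20.png

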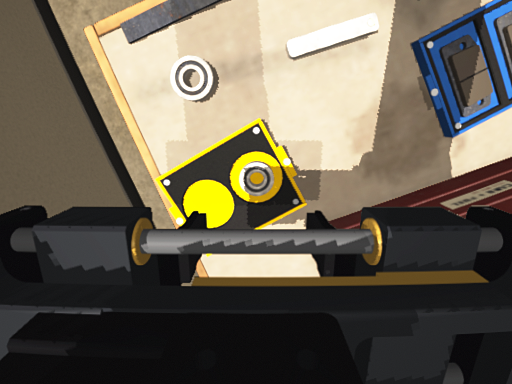

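View pics/w20c.png

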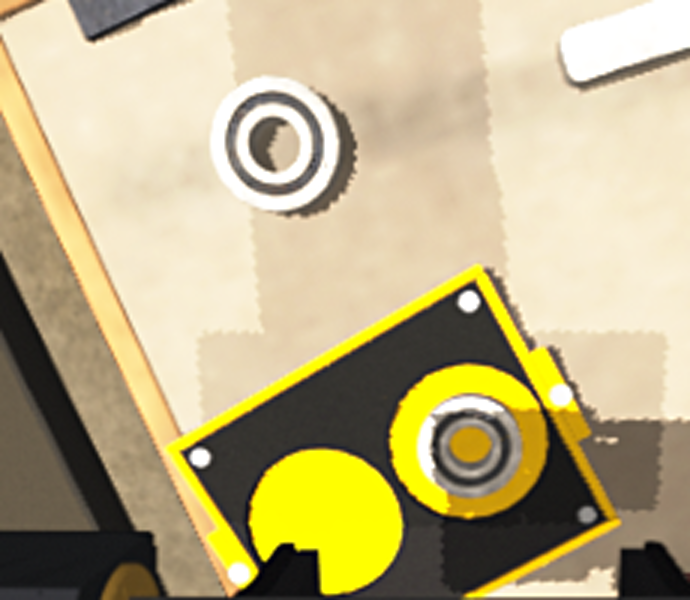

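Run:
```python
from h import *
import pickle
i=pickle.load(open("pics/w20.pkl","rb"))
f=lambda L:[(x/3+100-.3,y/3+30-.3) for x,y in L]
p=onz("w",f([(275,143),(210,143),(342,143),(275,76),(275,211)]),.013,i);print("brg1",p.round(4))
a=onz("w",f([(468,301),(200,458),(587,514)]),.016,i);c=(a[1]+a[2])/2;print(a.round(4),c.round(4))
d=a[0]-a[1];print(np.degrees(np.arctan2(d[1],d[0]))-90)
v=d[:2]/np.linalg.norm(d[:2]);print("bays",c[:2]+.034*v,c[:2]-.034*v)
print(onz("w",f([(326,521)]),.010,i).round(4),onz("w",f([(469,440)]),.010,i).round(4))
```

```text
brg1 [[ 0.4199 -0.3043  0.013 ]
 [ 0.4113 -0.3266  0.013 ]
 [ 0.4286 -0.2814  0.013 ]
 [ 0.3989 -0.2953  0.013 ]
 [ 0.4418 -0.3138  0.013 ]]
[[ 0.4975 -0.2582  0.016 ]
 [ 0.5172 -0.3786  0.016 ]
 [ 0.5924 -0.2427  0.016 ]] [ 0.5548 -0.3106  0.016 ]
9.271604057933288
bays [ 0.54930541 -0.27708731] [ 0.56026121 -0.34419893]
[[ 0.56   -0.3436  0.01  ]] [[ 0.5487 -0.2769  0.01  ]]
```

Emit:
drive_tool([
  {"travel": [-1, -0.2, 0], "angular": [0, 0, 0], "fingers": 66},
  {"travel": [-2, -0.4, 0], "angular": [0, 0, 0], "fingers": 66},
  {"travel": [-3, -0.6, 0], "angular": [0, 0, 0], "fingers": 66},
  {"travel": [-3.24, -0.68, -0.6], "angular": [0, 0, 0], "fingers": 66},
  {"travel": [-3.24, -0.68, -1.4], "angular": [0, 0, 0], "fingers": 66},
  {"travel": [-3.24, -0.68, -2.2], "angular": [0, 0, 0], "fingers": 66},
  {"travel": [-3.24, -0.68, -2.6], "angular": [0, 0, 0], "fingers": 66},
  {"travel": [-3.24, -0.68, -2.6], "angular": [0, 0, 0], "fingers": 66},
  {"travel": [-3.24, -0.68, -2.6], "angular": [0, 0, 0], "fingers": 66},
  {"travel": [-3.24, -0.68, -2.6], "angular": [0, 0, 0], "fingers": 66},
])

```text
clock: 24.9
position: [0.4207, -0.3042, 0.0515]
orientation: [-90.0, -0.0, -20.4]
ft_force: [-0.3, -0.2, -0.0]
finger_gap: 0.756
```

```bash
python3 look.py w21
```

```text
24.9 [ 0.4207 -0.3042  0.0515] [-9.001e+01 -4.000e-02 -2.040e+01] [ 48.5  14.6 -19.6 112.1   6.   54.3  95.6] [-0.3 -0.2 -0. ] 65.8
```

View pics/w21.png

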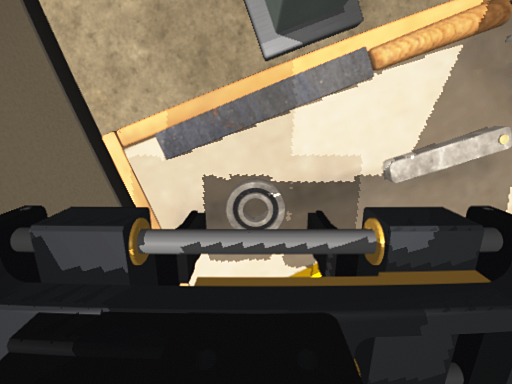

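Emit:
drive_tool([
  {"travel": [0, 0, -0.5], "angular": [0, 0, 0], "fingers": 66},
  {"travel": [0, 0, -0.9], "angular": [0, 0, 0], "fingers": 66},
  {"travel": [0, 0, -1.08], "angular": [0, 0, 0], "fingers": 66},
  {"travel": [0, 0, -1.08], "angular": [0, 0, 0], "fingers": 66},
  {"travel": [0, 0, -1.08], "angular": [0, 0, 0], "fingers": 30},
  {"travel": [0, 0, -1.08], "angular": [0, 0, 0], "fingers": 30},
  {"travel": [0, 0, -1.08], "angular": [0, 0, 0], "fingers": 30},
  {"travel": [0, 0, -1.08], "angular": [0, 0, 0], "fingers": 30},
  {"travel": [0, 0, -1.08], "angular": [0, 0, 0], "fingers": 30},
  {"travel": [0, 0, -1.08], "angular": [0, 0, 0], "fingers": 30},
], squeeze=20)

```text
clock: 25.78
position: [0.4207, -0.3044, 0.0082]
orientation: [-90.0, -0.1, -20.4]
ft_force: [-1.2, -0.4, 5.7]
finger_gap: 0.531
```

Emit:
drive_tool([
  {"travel": [0, 0, 0.5], "angular": [0, 0, 0], "fingers": 30},
  {"travel": [0, 0, 1.3], "angular": [0, 0, 0], "fingers": 30},
  {"travel": [0, 0, 2.2], "angular": [0, 0, 0], "fingers": 30},
  {"travel": [1, -0.3, 3], "angular": [0, 0, 0], "fingers": 30},
  {"travel": [2, -0.6, 3], "angular": [0, 0, 0], "fingers": 30},
  {"travel": [3, -0.9, 3], "angular": [0, 0, 0], "fingers": 30},
  {"travel": [3.5, -0.99, 3], "angular": [0, 0, 0], "fingers": 30},
  {"travel": [3.5, -0.99, 3], "angular": [0, 0, 0], "fingers": 30},
  {"travel": [3.5, -0.99, 2.2], "angular": [0, 0, 0], "fingers": 30},
  {"travel": [3.5, -0.99, 1.4], "angular": [0, 0, 0], "fingers": 30},
  {"travel": [3.5, -0.99, 1.0], "angular": [0, 0, 0], "fingers": 30},
  {"travel": [3.5, -0.99, 1.0], "angular": [0, 0, 0], "fingers": 30},
  {"travel": [3.5, -0.99, 1.0], "angular": [0, 0, 0], "fingers": 30},
])

```text
clock: 26.87
position: [0.5594, -0.3433, 0.0468]
orientation: [-90.0, 0.1, -20.4]
ft_force: [-0.5, -0.9, 0.3]
finger_gap: 0.526
```

```bash
python3 look.py w22
```

```text
26.87 [ 0.5594 -0.3433  0.0468] [-89.97   0.12 -20.41] [ 42.2  29.2 -19.1  92.5  10.6  60.2  89.6] [-0.5 -0.9  0.3] 45.8
```

View pics/w22.png

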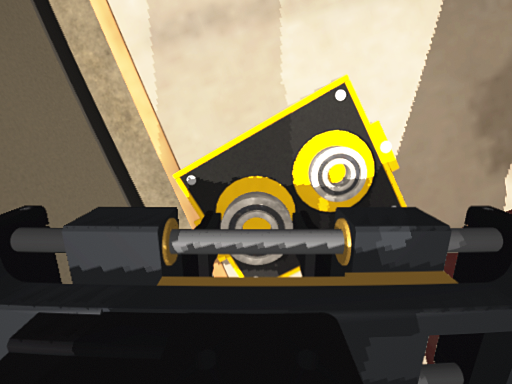

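Emit:
drive_tool([
  {"travel": [0, 0, -0.4], "angular": [0, 0, 0], "fingers": 30},
  {"travel": [0, 0, -0.65], "angular": [0, 0, 0], "fingers": 30},
  {"travel": [0, 0, -0.73], "angular": [0, 0, 0], "fingers": 30},
  {"travel": [0, 0, -0.74], "angular": [0, 0, 0], "fingers": 30},
  {"travel": [0, 0, -0.74], "angular": [0, 0, 0], "fingers": 53},
  {"travel": [0, 0, -0.74], "angular": [0, 0, 0], "fingers": 53},
  {"travel": [0, 0, -0.74], "angular": [0, 0, 0], "fingers": 53},
  {"travel": [0, 0, -0.74], "angular": [0, 0, 0], "fingers": 53},
  {"travel": [0, 0, -0.4], "angular": [0, 0, 0], "fingers": 53},
  {"travel": [0, 0, 0.5], "angular": [0, 0, 0], "fingers": 60},
  {"travel": [0, 0, 1.4], "angular": [0, 0, 0], "fingers": 60},
  {"travel": [-0.3, 0, 2.3], "angular": [0, 0, 0], "fingers": 60},
  {"travel": [-0.8, 0, 3.2], "angular": [0, 0, 0], "fingers": 60},
  {"travel": [-1.0, 0, 3.6], "angular": [0, 0, 0], "fingers": 60},
  {"travel": [-1.0, 0, 3.6], "angular": [0, 0, 0], "fingers": 60},
])

```text
clock: 28.17
position: [0.5206, -0.3455, 0.1982]
orientation: [-90.2, -0.5, -20.5]
ft_force: [0.9, -1.0, 0.2]
finger_gap: 0.689
```

```bash
python3 look.py w23
python3 - <<'E'
from h import *
im=robot.camera("scene");cv2.imwrite("pics/scZ.png",cv2.resize(im[90:300,100:360,::-1],None,fx=2.85,fy=2.85,interpolation=cv2.INTER_CUBIC))
im=robot.camera("top");cv2.imwrite("pics/topZ.png",cv2.resize(im[150:260,150:410,::-1],None,fx=3,fy=3,interpolation=cv2.INTER_CUBIC))
E
```

```text
28.17 [ 0.5206 -0.3455  0.1982] [-90.17  -0.46 -20.5 ] [ 45.6  18.  -20.2  89.1   6.5  73.6  94.1] [ 0.9 -1.   0.2] 59.9
```

View pics/w23.png

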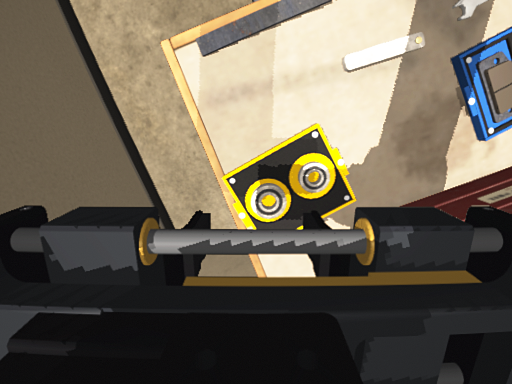

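View pics/scZ.png

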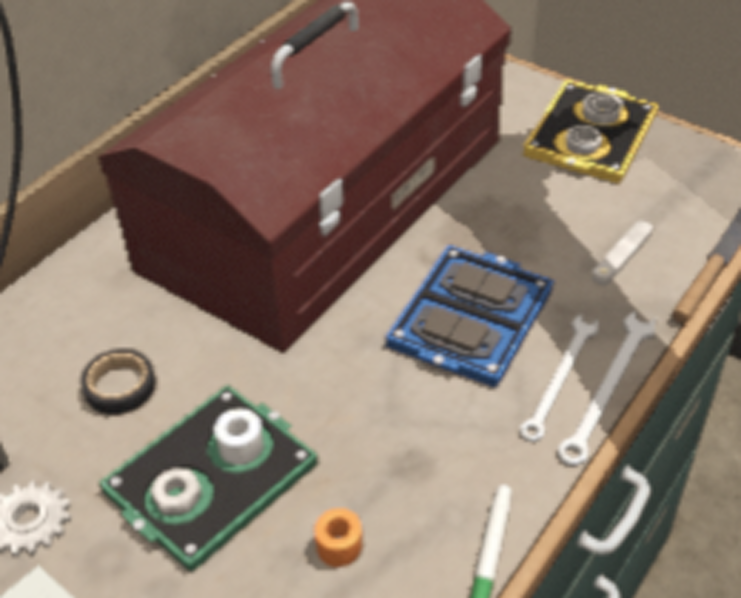

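View pics/topZ.png

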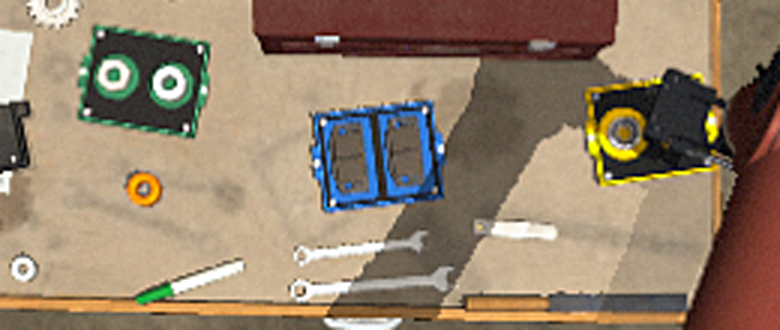

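```bash
python3 -c "
from workcell import robot
print(robot.read_state()['clock'],robot.sign_off())"
```

```text
the job is handed in; nothing more can be done
28.3167 None
```

The job is done and handed in at 28.3 s of the 134 s allowed.

- **Pads:** I put both away first, lining up, one in each rectangular bay of the blue tray.
- **Spacer:** The larger alloy sleeve now stands in the free bay of the green tray. I measured it at about 38 mm across. The smaller alloy one (about 28 mm) and the orange one were left alone.
- **Bearings:** Both lie in the round bays of the yellow tray, one in each. I carried the smaller one round in front of the blue tray so that it never passed over the pads.
- **Lock nut:** I did not touch it, and it is still in its bay of the green tray.

**Last checks:** The wrist and scene pictures show all five parts inside their bays and looking flat, with the gripper open about 0.2 m up and touching nothing. The arm hid one yellow bay in the top view, but the wrist and scene views show the larger bearing in it. I judged flatness from the pictures only. The measured tool height jittered by 1–2 mm, and no check failed or disagreed beyond that.

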